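# Sort the polishing bench handful into trays

## Task

Clear the light grey board by sorting the handful into the trays: the green compound bar goes in the green tray, the brown compound bar in the red tray, and the hardware (both rusty nuts and the short grey pipe ring) in the blue tray, everything lying flat on its tray's floor, the same side up as now, with nothing on top of anything else. The compounds must not contaminate each other, so let neither bar touch the other bar or the other bar's tray, and do not disturb the tin of grit or the rusty polishing head standing beside the trays.

Things in the scene. Friction and masses are not known exactly. Their poses are not given: they have to be found in the camera images.
- compound_green: green bar of polishing compound, 105 mm long, 37 mm wide, 30 mm high, about 0.16 kg, lying flat on a light grey board 6 mm thick. Origin: centre of its underside, z up. Its width runs along the body's x axis turned 8 degrees (0.14 rad) counterclockwise seen from above; its length along the y axis turned likewise. Grasp across the width.
- compound_brown: reddish brown bar of polishing compound, 87 mm long, 37 mm wide, 30 mm high, about 0.16 kg, lying flat on a light grey board 6 mm thick. Origin: centre of its underside, z up. Its width runs along the body's x axis turned 24 degrees (0.42 rad) counterclockwise seen from above; its length along the y axis turned likewise. Grasp across the width.
- nut_0: rusty brown hexagon nut, 23.5 mm across flats, 26 mm across corners, 11 mm high, about 30 g, lying flat on a light grey board 6 mm thick. Origin: centre of its underside, z up. Its flats face along the body's x axis and 60 degrees either side of it. The two nuts are alike.
- nut_1: rusty brown hexagon nut, 23.5 mm across flats, 26 mm across corners, 11 mm high, about 30 g, lying flat on a light grey board 6 mm thick. Origin: centre of its underside, z up. Its flats face along the body's x axis turned 20 degrees (0.35 rad) counterclockwise seen from above, and 60 degrees either side of that. The two nuts are alike.
- ring_0: short ring cut from grey pipe, 48 mm outside, about 28 mm inside, 21 to 23 mm high, about 30 g, standing on the light grey board, its hole upward. Origin: centre of its underside, z up. It can be taken across the outside or by its wall.
- tray_green: green plastic sorting tray (for the green bar), open on top, stands still on the bench and cannot be shifted. Origin: centre of its underside. 120 mm along its x, 145 mm along its y, 23 mm high (the rounded rim rises to 26 mm); inside 114 x 139 mm, walls 3 mm; inner floor 6 mm above the origin. z up.
- tray_red: red plastic sorting tray (for the brown bar), open on top, stands still on the bench and cannot be shifted. Origin: centre of its underside. 120 mm along its x, 145 mm along its y, 23 mm high (the rounded rim rises to 26 mm); inside 114 x 139 mm, walls 3 mm; inner floor 6 mm above the origin. z up.
- tray_blue: blue plastic sorting tray (for the two nuts and the ring), open on top, stands still on the bench and cannot be shifted. Origin: centre of its underside. 120 mm along its x, 145 mm along its y, 23 mm high (the rounded rim rises to 26 mm); inside 114 x 139 mm, walls 3 mm; inner floor 6 mm above the origin. z up.
- tin_grit: bystander, loose: pale grey tin with a lid, 69 mm wide, 92 mm tall, stands to the right of the trays. Origin: centre of its underside.
- head_e: bystander, loose: rusty bottle-shaped cast polishing head, 70 mm wide, 80 mm tall, stands behind the trays. Origin: centre of its underside.

How it is judged:
By the outcome, as a careful person would: the job done as asked, in the order asked, and still so for the second after the job is handed in, with the robot touching nothing.
It also fails if it takes over 106 s, if anything falls off the work surface, if the arm or the gripper's body presses on something with over 40 N, if the wrist force passes 120 N, or if a joint passes its speed limit or range.

## Robot

A 6-joint arm with a two-finger parallel gripper is mounted at the origin on a cart in front of the work surface, level with it; the furniture and walls round the work are solid. World frame = base frame: x ahead of the robot, y to its left, z up, the work surface at z = 0. Lengths are in m, angles in rad, forces in N, time in s.
With the tool pointing down it reaches from about 0.35 to 0.775 m from the base axis. Payload 7.3 kg.
Tool frame: the origin (TCP) lies at the very end of the fingers, on their centre line; the grasp point (between the pads) lies 19 mm behind it; z points along the fingers, y is the line along which they close (so a half turn about z gives the same grasp; the last joint's range is limited). The gripper opens to 92 mm and grips with 3 to 60 N. Pads are 19 mm wide; open, the fingers measure 130 mm over their backs; the gripper's body (75 mm by 190 mm) begins 47 mm behind the grasp point.
Start: joints at [-1.258, 0.342, 1.524, -0, 1.275, -0.146], TCP at [0.233, -0.471, 0.206] pointing down, gripper open.
Joint ranges: [-2.53, 2.53], [-0.77, 2.02], [0.04, 2.7], [-1, 4.14], [0.28, 2.66], [-3.11, 3.11]. Speed limits (rad/s): [2.57, 2.57, 3.14, 3.14, 3.14, 3.14].

## Interface

Orientations are given as a unit quaternion [w, x, y, z].
In Python, from plant import r gives the robot as it stands.
- The arm moves only by the tool send_rows, never from a script. Its argument "series" is text: rows parted by semicolons, each of 7 numbers parted by spaces: the shift along the tool's x, y, z in mm, then the turn, a rotation vector about the tool's x, y, z in degrees, then the opening, from 0 (shut) to 1 (fully open). A call has exactly 8 rows; each row shifts and turns the commanded pose from where the row before left it, along the tool's axes as they then stand; what a row does not reach is not made up. A row lasts 1/12 s, in which the tool goes at most 41.7 mm and 7.16 degrees, less where a joint would pass 70% of its speed; a pose out of reach is approached as far as the arm can. A call is refused whole if a number of a shift passes 41.7 or a number of a turn 7.16, either way. A call with a gripper value outside its range is refused whole. The fingers move at their own pace and stop on an object; "squeeze" is the grip in N (left out, the last holds). Time passes only in rows, so rows that do not move let the fingers close, or fill a call up. It gives the time, the measured TCP pose, the force, the opening and the grip force at its end, in the units of the state.
- r.observe(): the state, without advancing time (a new reading comes with each control period).
- r.camera(name): name is "side" or "top"; returns a dict with "color" (400x640x3 uint8, red, green, blue), "K" (3x3 intrinsics, pixels), "rvec" (rotation vector, rad) and "tvec" (3), from world to camera coordinates, as OpenCV has them. Camera axes: x right, y down, z forward; pixel columns grow to the right and rows downward; lengths in m; the calibration is good to about 2 mm. A picture is of the moment at which its call begins. There is no depth.
- r.sign_off(): hands the job in; it is judged then, once.
Trained networks look in a picture, given as the dict that the camera call returned (one of the last four; its "shot" number tells which), for a name from the list of things; names that differ only in an ending like _2 or _b are one class to them, and where a whole thing is asked for, a point or a joint stands for the part that bears it (a point fixed in the world has none). Each returns a list of dicts, best first, with "conf" (0 to 1); they miss things now and then, are a little off and sometimes report something else, mostly with a low value. They report only what shows in the picture. A call takes as long as a camera call.
- r.boxes_of(picture, query): "extent" ([centre column, centre row, width, height] in pixels, round what is visible of it).
- r.silhouettes(picture, query): "mask" (400x640 bool, what is visible of it) and "extent" ([centre column, centre row, width, height] in pixels, round what is visible of it).
- r.mark_of(picture, query): "location" ([column, row] in pixels: a listed point, or the origin of a listed thing).
The state is a dict: "clock": time; "joint_pos": joint angles; "qvel": joint speeds; "tau": joint torques, N m; "tcp_pos": TCP position; "tcp_rot": TCP orientation; "ft_force": force on the tool from outside, world axes, zero at the start; "torque": the same for the moment, N m; "finger_gap": finger opening in m; "gripper_force": force on a finger pad.
Only numpy, scipy, OpenCV 4.12 (cv2) and the standard library are available. Lean on these libraries where they do the work, as an engineer would, in place of code of your own. Each camera call takes 0.05 s, during which the arm holds its last target. There are 200 camera calls.

## Working session

There is one attempt and no reset: what is moved stays moved. The work goes in short steps, Python scripts to look and compute and a tool call to move; the robot and the scene stay as the last step left them, time stands still between calls to the robot, and variables do not carry over. Pictures are saved under pics/ and viewed, at most 14 in all, crops included, and the job is handed in when it is done.

Besides the shell and the picture viewer there is one more tool, called as name(argument=value, ...) on one line, values as JSON. send_rows: Moves the arm, as the interface text tells. Its arguments: {"type":"object","properties":{"series":{"type":"string"},"squeeze":{"type":"number"}},"required":["series"]}

```bash
mkdir -p pics; cat > h.py <<'E'
import numpy as np, cv2
from plant import r
from scipy.spatial.transform import Rotation as R
def save(c,n): cv2.imwrite('pics/'+n,c['color'][:,:,::-1])
def ray(c,uv):
    Rm=cv2.Rodrigues(np.array(c['rvec'],float))[0]; t=np.array(c['tvec'],float).ravel()
    d=Rm.T@np.linalg.inv(c['K'])@np.array([uv[0],uv[1],1.]); return -Rm.T@t,d
def atz(c,uv,z):
    o,d=ray(c,uv); return o+d*(z-o[2])/d[2]
def tri(p,q):
    (a,d),(b,e)=p,q; d=d/np.linalg.norm(d); e=e/np.linalg.norm(e)
    s=np.linalg.lstsq(np.c_[d,-e],b-a,rcond=None)[0]; x=a+s[0]*d; y=b+s[1]*e
    return (x+y)/2,np.linalg.norm(x-y)
E
python3 - <<'E'
from h import *
T=r.camera('top');S=r.camera('side');save(T,'t0.png');save(S,'s0.png')
np.set_printoptions(precision=4,suppress=True)
for n in 'compound_green compound_brown nut_0 nut_1 ring_0 tray_green tray_red tray_blue tin_grit head_e'.split():
    a=r.mark_of(T,n);b=r.mark_of(S,n)
    print(n)
    for p in a[:3]:
        print('  T',np.round(p['location'],1),round(p['conf'],2),'z6',atz(T,p['location'],.006)[:2],'z0',atz(T,p['location'],0)[:2])
        for q in b[:3]:
            x,e=tri(ray(T,p['location']),ray(S,q['location'])); print('    ',np.round(q['location']),round(q['conf'],2),x,'err',round(e,4))
print(ray(T,(320,200)),ray(S,(320,200)),r.observe())
E
```

```text
compound_green
  T [202.9 251.4] 0.61 z6 [0.4751 0.2917] z0 [0.4752 0.2933]
     [347. 319.] 0.72 [ 0.4715  0.2927 -0.0002] err 0.0074
compound_brown
  T [298.4 267.6] 0.8 z6 [ 0.4304 -0.0095] z0 [ 0.4303 -0.0092]
     [385. 241.] 0.59 [ 0.4356 -0.0089  0.008 ] err 0.0104
  T [427.4 216.9] 0.7 z6 [ 0.5968 -0.4138] z0 [ 0.5974 -0.4152]
     [385. 241.] 0.59 [ 0.5627 -0.4908 -0.2996] err 0.1271
nut_0
  T [350.3 259.7] 0.41 z6 [ 0.458  -0.1713] z0 [ 0.4579 -0.1717]
     [401. 188.] 0.52 [ 0.4443 -0.1675  0.0804] err 0.0277
  T [390.9 263.8] 0.41 z6 [ 0.4476 -0.2981] z0 [ 0.4476 -0.2991]
     [401. 188.] 0.52 [ 0.4453 -0.2967  0.0168] err 0.0049
nut_1
  T [350.3 259.7] 0.41 z6 [ 0.458  -0.1713] z0 [ 0.4579 -0.1717]
     [401. 188.] 0.52 [ 0.4443 -0.1675  0.0804] err 0.0277
  T [390.9 263.8] 0.41 z6 [ 0.4476 -0.2981] z0 [ 0.4476 -0.2991]
     [401. 188.] 0.52 [ 0.4453 -0.2967  0.0168] err 0.0049
ring_0
  T [254.4 253.1] 0.54 z6 [0.4728 0.1297] z0 [0.4729 0.1305]
     [368. 273.] 0.7 [0.4646 0.1291 0.0018] err 0.0167
     [347. 188.] 0.6 [0.495  0.1067 0.2013] err 0.0488
     [392. 211.] 0
[... 1092 characters left out ...]
 ] err 0.2115
     [359. 172.] 0.2 [0.4802 0.1016 0.2414] err 0.0295
(array([ 0.4602, -0.0725,  1.4185]), array([ 0.1294, -0.0005, -0.9916])) (array([0.3138, 1.0446, 0.6836]), array([ 0.2407, -0.8478, -0.4726])) {'clock': 1.1, 'joint_pos': array([-1.258 ,  0.342 ,  1.5241, -0.    ,  1.2754, -0.146 ]), 'qvel': array([-0.0003,  0.0011, -0.0017,  0.001 ,  0.0007,  0.0004]), 'tau': array([ -0.0006, -43.1147, -24.4479,   0.0717,   0.0484,  -0.    ]), 'tcp_pos': array([ 0.2325, -0.4707,  0.2058]), 'tcp_rot': array([ 0.    ,  0.9738,  0.2274, -0.    ]), 'ft_force': array([ 0.4398, -0.514 ,  0.4642]), 'torque': array([0.0245, 0.0194, 0.0368]), 'gripper_force': 0.0, 'finger_gap': 0.09150288322738122}
```

View pics/t0.png

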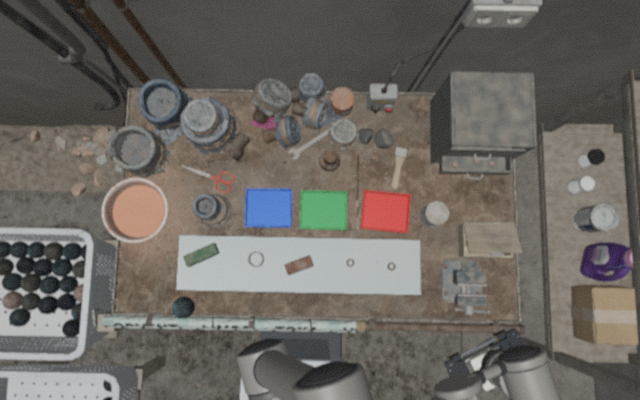

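View pics/s0.png

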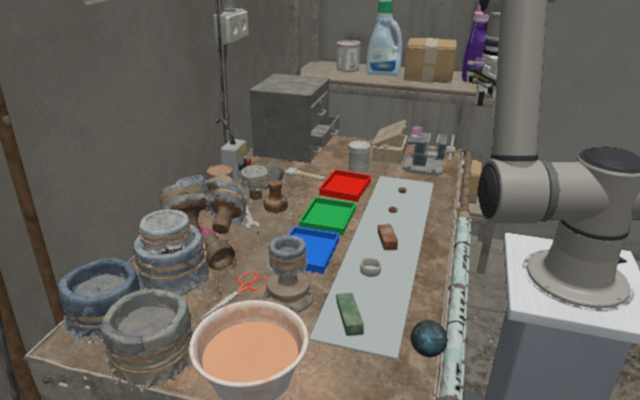

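The top view shows the board at columns 178–420, with the green bar at (201,255), ring (256,259), brown bar (299,266) and nuts at (350,263) and (392,267). The trays are blue (269,208), green (324,210) and red (386,212), with the tin at (437,213), the head at (329,160) and a pot on a stand at (207,208), close to the green bar. The side view agrees. Next I'll fit poses to the silhouettes in both views.

```bash
cat >> h.py <<'E'
from scipy.optimize import minimize
def prism(kind,dims):
    if kind=='box':
        a,b,h=dims; p=[(x*a/2,y*b/2) for x in(-1,1) for y in(-1,1)]
    else:
        n,rad,h=dims; p=[(rad*np.cos(t),rad*np.sin(t)) for t in np.arange(n)*2*np.pi/n]
    return np.array([(x,y,z) for x,y in p for z in(0,h)])
def render(c,P,s=4):
    u=cv2.projectPoints(P,np.array(c['rvec'],float),np.array(c['tvec'],float),np.array(c['K'],float),None)[0][:,0]
    m=np.zeros((400*s,640*s),np.uint8); hl=cv2.convexHull(((u+.5)*s*16).astype(np.int32).reshape(-1,1,2))
    cv2.fillConvexPoly(m,hl,255,shift=4); return cv2.resize(m,(640,400),interpolation=cv2.INTER_AREA)/255.
def fit(views,P,x0,fixyaw=False):
    def pose(v): return P@R.from_euler('z',0 if fixyaw else v[3]).as_matrix().T+v[:3]
    def f(v):
        L=0
        for c,m in views:
            a=render(c,pose(v)); L+=np.abs(a-m).sum()/m.sum()
        return L+ (v[2]-.006)**2*2000
    b=None
    for y in ([0] if fixyaw else [x0[3]-.2,x0[3],x0[3]+.2]):
        v0=np.r_[x0[:3],y]; sx=np.vstack([v0]+[v0+np.eye(4)[i]*[.008,.008,.006,.15][i] for i in range(4)])
        o=minimize(f,v0,method='Nelder-Mead',options=dict(initial_simplex=sx,maxiter=150))
        if b is None or o.fun<b.fun:b=o
    return b
def near(c,n,uv,d=15):
    for q in r.silhouettes(c,n):
        if np.hypot(*(np.array(q['extent'][:2])-uv))<d: return q['mask'].astype(float)
E
python3 - <<'E'
from h import *
np.set_printoptions(precision=4,suppress=True)
T=r.camera('top');S=r.camera('side')
def go(n,P,x0,fy=False):
    vs=[]
    for c in (T,S):
        uv=cv2.projectPoints(np.array([[x0[0],x0[1],.02]]),np.array(c['rvec'],float),np.array(c['tvec'],float),c['K'],None)[0].ravel()
        m=near(c,n,uv)
        if m is None: print(n,'no mask',uv)
        else: vs.append((c,m)); 
    if not vs: return
    o=fit(vs,P,x0,fy); print(n,o.x,'loss',round(o.fun,3),[int(m.sum()) for _,m in vs])
go('compound_green',prism('box',(.037,.105,.03)),(.472,.292,.006,1.1))
go('compound_brown',prism('box',(.037,.087,.03)),(.433,-.009,.006,-1.2))
go('ring_0',prism('c',(32,.024,.022)),(.47,.129,.006,0),True)
go('nut_0',prism('c',(24,.0125,.011)),(.455,-.171,.006,0),True)
go('nut_0',prism('c',(24,.0125,.011)),(.446,-.298,.006,0),True)
for n,x0 in(('green',(.613,-.093)),('red',(.602,-.277)),('blue',(.612,.094))):
    go('tray_'+n,prism('box',(.12,.145,.026)),x0+(0,0.))
go('tin_grit',prism('c',(32,.0345,.092)),(.598,-.417,0,0),True)
for uv in((208,210),(222,208),(208,225)): print('pot top',uv,atz(T,uv,0),atz(T,uv,.1))
for uv in((290,298),(312,290)): print('pot side',uv,atz(S,uv,0))
print('pot rim triang',tri(ray(T,(207,206)),ray(S,(287,243))))
M=np.hstack([cv2.resize(T['color'][190:280,170:270],(400,360),interpolation=2),cv2.resize(S['color'][220:340,230:370],(400,343),interpolation=2)[:343].copy() if 0 else cv2.resize(S['color'][220:340,240:373],(400,360),interpolation=2)])
cv2.imwrite('pics/c1.png',M[:,:,::-1])
E
```

```text
compound_green [0.4651 0.2929 0.0057 0.4158] loss 0.429 [419, 793]
compound_brown [ 0.4391 -0.0117  0.0061  0.3331] loss 0.462 [325, 384]
ring_0 [0.4545 0.1246 0.0078 0.3034] loss 3.641 [47, 327]
nut_0 no mask [350.5211 260.6743]
nut_0 [ 0.4498 -0.1713  0.006   0.2003] loss 0.144 [57]
nut_0 no mask [391.5786 264.3895]
nut_0 [ 0.4415 -0.2981  0.0068  0.0607] loss 0.24 [44]
tray_green [ 0.611  -0.083   0.0049  0.0027] loss 0.104 [1775, 1610]
tray_red [ 0.6108 -0.2777  0.003  -0.0787] loss 0.095 [1868, 1241]
tray_blue [0.6149 0.0903 0.0041 0.0205] loss 0.772 [1781, 1318]
tin_grit [ 0.6008 -0.4201  0.0051  0.0796] loss 0.108 [595, 679]
pot top (208, 210) [0.6067 0.2836 0.    ] [0.5964 0.2585 0.1   ]
pot top (222, 208) [0.6139 0.2392 0.    ] [0.6031 0.2172 0.1   ]
pot top (208, 225) [0.5588 0.2813 0.    ] [0.5518 0.2563 0.1   ]
pot side (290, 298) [0.5994 0.2633 0.    ]
pot side (312, 290) [0.5623 0.2236 0.    ]
pot rim triang (array([0.6056, 0.254 , 0.1329]), np.float64(0.002045000870416183))
```

View pics/c1.png

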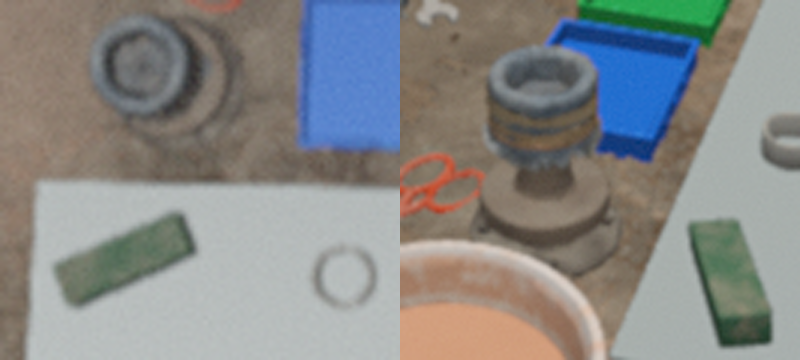

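The crop shows the pot with its drum about 75 px right of and above the green bar. The gripper body should clear the drum by about 15 mm. The network masks are rough, so I'll segment against the pale board instead and refit.

```bash
cat >> h.py <<'E'
def proj(c,p): return cv2.projectPoints(np.array([p],float),np.array(c['rvec'],float),np.array(c['tvec'],float),np.array(c['K'],float),None)[0].ravel()
def blob(c,p,w=26,thr=38):
    """soft filled mask of what differs from the board near p"""
    u,v=np.round(proj(c,p)).astype(int); im=cv2.GaussianBlur(c['color'],(3,3),0.6).astype(float)
    y0,x0=max(v-w,0),max(u-w,0); sub=im[y0:v+w,x0:u+w]; g=sub.reshape(-1,3)
    bg=np.median(g[g.sum(1)>np.percentile(g.sum(1),50)],0)
    d=np.abs(sub-bg).max(2); b=(d>thr).astype(np.uint8)
    n,l,st,ce=cv2.connectedComponentsWithStats(b)
    k=[i for i in range(1,n) if st[i,4]>12 and st[i,0]>0 and st[i,1]>0 and st[i,0]+st[i,2]<b.shape[1] and st[i,1]+st[i,3]<b.shape[0]]
    if not k: return None
    k=min(k,key=lambda i:np.hypot(*(ce[i]-[u-x0,v-y0]))-st[i,4]**.5)
    cn,_=cv2.findContours((l==k).astype(np.uint8),0,1); q=np.zeros_like(b); cv2.fillPoly(q,[cv2.convexHull(np.vstack(cn))],1)
    m=np.zeros((400,640)); m[y0:v+w,x0:u+w]=q; return m
E
python3 - <<'E'
from h import *
np.set_printoptions(precision=4,suppress=True)
T=r.camera('top');S=r.camera('side')
def go(n,P,x0,fy=False,w=26):
    vs=[(c,m) for c in(T,S) if (m:=blob(c,(x0[0],x0[1],.015),w)) is not None]
    print(n,[int(m.sum()) for _,m in vs],end=' ')
    for sub in ([vs]+[[v] for v in vs]):
        o=fit(sub,P,x0,fy); print(o.x[:3 if fy else 4],round(o.fun,2),end=' | ')
    print()
go('green',prism('box',(.037,.105,.03)),(.467,.293,.006,.42),w=30)
go('brown',prism('box',(.037,.087,.03)),(.437,-.011,.006,.35))
go('ring',prism('c',(32,.024,.022)),(.455,.125,.006,0),True,20)
go('nut',prism('c',(24,.0125,.011)),(.45,-.171,.006,0),True,12)
go('nut',prism('c',(24,.0125,.011)),(.441,-.298,.006,0),True,12)
M=np.hstack([cv2.resize(T['color'][235:295,p:p+80],(400,300),interpolation=2) for p in(270,330)])
N=np.hstack([cv2.resize(S['color'][215:275,345:425],(400,300),interpolation=2),cv2.resize(S['color'][165:225,365:445],(400,300),interpolation=2)])
cv2.imwrite('pics/c2.png',np.vstack([M,N])[:,:,::-1])
E
```

```text
green [475, 863] [0.4653 0.2926 0.006  0.431 ] 0.25 | [0.4655 0.2928 0.0059 0.4454] 0.07 | [0.4649 0.2908 0.005  0.4128] 0.17 | 
brown [353, 443] [ 0.4393 -0.0109  0.0054  0.3588] 0.26 | [ 0.4396 -0.0109  0.006   0.3722] 0.08 | [ 0.4387 -0.0134  0.0052  0.3351] 0.16 | 
ring [28, 322] [0.455 0.125 0.006] 6.63 | [0.455 0.125 0.006] 6.45 | [0.454  0.1241 0.0053] 0.17 | 
nut [54] [ 0.4493 -0.1699  0.006 ] 0.25 | [ 0.4493 -0.1699  0.006 ] 0.25 | 
nut [45, 51] [ 0.44   -0.2976  0.0056] 0.45 | [ 0.4414 -0.2968  0.006 ] 0.28 | [ 0.4395 -0.2969  0.006 ] 0.13 |
```

View pics/c2.png

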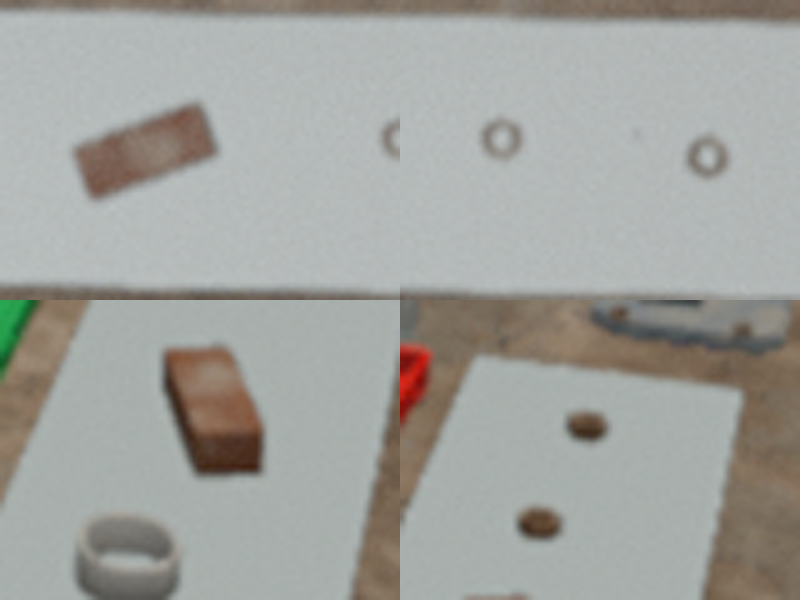

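The crop shows clear outlines and the fits agree. The two nuts are at about (0.449,-0.170) and (0.440,-0.297). Next come a move planner and a colour fit of the trays.

```bash
cat >> h.py <<'E'
def pose():
    s=r.observe(); q=s['tcp_rot']; return np.array(s['tcp_pos']),R.from_quat([q[1],q[2],q[3],q[0]])
def plan(wps,vmax=32,acc=9,p0=None):
    """wps: (x,y,z,closing heading deg, opening) or ('wait',n,opening). Prints rows in calls of 8."""
    p,q=pose(); rows=[]; 
    for w in wps:
        if w[0]=='wait': rows+=[[0]*6+[w[2]]]*w[1]; continue
        tgt=np.array(w[:3]); yaxis=q.as_matrix()[:,1]; h=np.degrees(np.arctan2(yaxis[1],yaxis[0]))
        dh=(w[3]-h+90)%180-90
        if len(w)>5: dh=dh+w[5]*180
        hT=np.radians(h+dh); y=np.array([np.cos(hT),np.sin(hT),0]); z=np.array([0,0,-1.]); qT=R.from_matrix(np.c_[np.cross(y,z),y,z])
        D=np.linalg.norm(tgt-p)*1e3; A=np.degrees((q.inv()*qT).magnitude())
        n=1
        while True: # trapezoid
            k=np.arange(n); pr=np.minimum(np.minimum(k+1,n-k)*acc,vmax).astype(float)
            if pr.sum()>=D and n>=A/6.8: break
            n+=1
        f=np.cumsum(pr)/pr.sum(); P0=p.copy(); 
        if A/n>4: f=.5*f+.5*np.arange(1,n+1)/n
        rel=(q.inv()*qT).as_rotvec(); q0=q
        for i in range(n):
            t=P0+f[i]*(tgt-P0); qt=q0*R.from_rotvec(rel*(i+1)/n)
            d=np.round(q.inv().apply(t-p)*1e3,0 if i<n-1 else 1); a=np.round(np.degrees((q.inv()*qt).as_rotvec()),1)
            rows.append(list(d)+list(a)+[w[4]]); p=p+q.apply(d/1e3); q=q*R.from_rotvec(np.radians(a))
    while len(rows)%8: rows.append([0]*6+[rows[-1][6]])
    f=lambda v:('%g'%(round(v,2)+0.))
    for i in range(0,len(rows),8): print('; '.join(' '.join(f(v) for v in row) for row in rows[i:i+8]))
    m=np.abs(np.array(rows)).max(0); assert m[:3].max()<41.7 and m[3:6].max()<7.16,m
E
python3 - <<'E'
from h import *
np.set_printoptions(precision=4,suppress=True)
T=r.camera('top');S=r.camera('side')
for n,h0,h1,x0 in(('green',50,75,(.613,-.092)),('red',172,188,(.606,-.278)),('blue',100,120,(.613,.093))):
    vs=[]
    for c in(T,S):
        hsv=cv2.cvtColor(c['color'],cv2.COLOR_RGB2HSV); H=hsv[...,0].astype(int); ok=((H>=h0)&(H<=h1))|((H+180<=h1))
        b=(ok&(hsv[...,1]>130)).astype(np.uint8); _,l,st,ce=cv2.connectedComponentsWithStats(b)
        u=proj(c,x0+(.02,)); k=1+min(range(len(st)-1),key=lambda i:np.hypot(*(ce[i+1]-u))-st[i+1,4]**.5)
        vs.append((c,(l==k).astype(float)))
    for sub in (vs,vs[:1]):
        o=fit(sub,prism('box',(.12,.145,.026)),x0+(.003,0.)); print(n,o.x,round(o.fun,2),[int(m.sum()) for _,m in sub])
plan([(.40,-.25,.19,85,.65),(.455,.12,.15,50,.65),(.4653,.2925,.12,24.9,.65),(.4653,.2925,.06,24.9,.65)])
E
```

```text
Traceback (most recent call last):
ValueError: min() iterable argument is empty
```

```bash
python3 - <<'E'
from h import *
np.set_printoptions(precision=4,suppress=True)
T=r.camera('top');S=r.camera('side')
for n,h0,h1,x0 in(('green',45,90,(.613,-.092)),('red',170,190,(.606,-.278)),('blue',95,130,(.613,.093))):
    vs=[]
    for c in(T,S):
        hsv=cv2.cvtColor(c['color'],cv2.COLOR_RGB2HSV); H=hsv[...,0].astype(int); ok=((H>=h0)&(H<=h1))|((H+180<=h1))
        u=proj(c,x0+(.01,)); 
        b=(ok&(hsv[...,1]>110)).astype(np.uint8); _,l,st,ce=cv2.connectedComponentsWithStats(b)
        if len(st)<2: print(n,hsv[int(u[1]),int(u[0])]); continue
        k=1+min(range(len(st)-1),key=lambda i:np.hypot(*(ce[i+1]-u))-st[i+1,4]**.5)
        vs.append((c,(l==k).astype(float)))
    for sub in (vs,vs[:1]):
        o=fit(sub,prism('box',(.12,.145,.026)),x0+(.003,0.)); print(n,o.x,round(o.fun,2),[int(m.sum()) for _,m in sub])
plan([(.40,-.25,.19,85,.65),(.455,.12,.15,50,.65),(.4653,.2925,.12,24.9,.65),(.4653,.2925,.06,24.9,.65)])
E
```

```text
green [ 0.6124 -0.082   0.0016  0.0186] 7.61 [215, 1433]
green [ 0.622  -0.0848  0.0049  0.0219] 7.46 [215]
red [ 0.6111 -0.2783  0.0029 -0.0802] 0.11 [1897, 1234]
red [ 0.6117 -0.2784  0.0062 -0.083 ] 0.03 [1897]
blue [0.6148 0.0904 0.0041 0.0171] 0.78 [1754, 1319]
blue [0.6162 0.09   0.0057 0.0233] 0.05 [1754]
7 -4 0 0 0 2.6 0.65; 15 -8 1 0 0 2.6 0.65; 21 -13 2 0 0 2.6 0.65; 25 -17 2 0 0 2.6 0.65; 23 -17 1 0 0 2.6 0.65; 23 -19 2 0 0 2.6 0.65; 22 -20 2 0 0 2.7 0.65; 21 -21 1 0 0 2.6 0.65
20 -22 2 0 0 2.6 0.65; 16 -19 1 0 0 2.6 0.65; 10 -13 1 0 0 2.6 0.65; 4.8 -6.7 0.8 0 0 2.6 0.65; 1 -8 1 0 0 2.3 0.65; 0 -17 2 0 0 2.4 0.65; -1 -26 2 0 0 2.3 0.65; -2 -30 4 0 0 2.3 0.65
-3 -30 3 0 0 2.4 0.65; -4 -30 3 0 0 2.3 0.65; -6 -30 3 0 0 2.3 0.65; -6 -29 4 0 0 2.4 0.65; -8 -30 3 0 0 2.3 0.65; -9 -28 3 0 0 2.3 0.65; -11 -29 3 0 0 2.4 0.65; -11 -28 4 0 0 2.3 0.65
-11 -23 2 0 0 2.3 0.65; -7 -15 2 0 0 2.4 0.65; -4.6 -7.5 1 0 0 2.3 0.65; -5 -6 1 0 0 2.8 0.65; -9 -12 3 0 0 2.8 0.65; -16 -17 4 0 0 2.8 0.65; -19 -19 5 0 0 2.7 0.65; -20 -18 4 0 0 2.8 0.65
-21 -18 5 0 0 2.8 0.65; -18 -13 4 0 0 2.8 0.65; -13 -9 3 0 0 2.8 0.65; -6.2 -3.7 1 0 0 2.8 0.65; 0 0 7 0 0 0 0.65; 0 0 13 0 0 0 0.65; 0 0 20 0 0 0 0.65; 0 0 13 0 0 0 0.65
0 0 7 0 0 0 0.65; 0 0 0 0 0 0 0.65; 0 0 0 0 0 0 0.65; 0 0 0 0 0 0 0.65; 0 0 0 0 0 0 0.65; 0 0 0 0 0 0 0.65; 0 0 0 0 0 0 0.65; 0 0 0 0 0 0 0.65
```

```bash
python3 - <<'E'
from h import *
plan([(.40,-.25,.19,-38,.65),(.4653,.2925,.12,24.9,.65),(.4653,.2925,.055,24.9,.65)],vmax=36,acc=10)
E
```

```text
8 -4 1 0 0 -2.3 0.65; 17 -8 1 0 0 -2.4 0.65; 26 -10 1 0 0 -2.3 0.65; 31 -11 2 0 0 -2.4 0.65; 32 -10 2 0 0 -2.3 0.65; 32 -8 2 0 0 -2.3 0.65; 33 -8 2 0 0 -2.4 0.65; 32 -5 2 0 0 -2.3 0.65
28 -4 1 0 0 -2.3 0.65; 18 -2 1 0 0 -2.4 0.65; 9.4 -0.5 0.8 0 0 -2.3 0.65; 8 -5 1 0 0 -3.5 0.65; 18 -9 3 0 0 -3.5 0.65; 27 -12 4 0 0 -3.5 0.65; 33 -13 4 0 0 -3.5 0.65; 35 -10 5 0 0 -3.5 0.65
34 -9 4 0 0 -3.5 0.65; 35 -6 5 0 0 -3.5 0.65; 36 -4 4 0 0 -3.5 0.65; 35 -2 5 0 0 -3.5 0.65; 36 0 5 0 0 -3.5 0.65; 35 2 4 0 0 -3.4 0.65; 36 5 5 0 0 -3.5 0.65; 35 7 4 0 0 -3.5 0.65
34 8 5 0 0 -3.5 0.65; 34 11 4 0 0 -3.5 0.65; 28 11 4 0 0 -3.5 0.65; 18 8 3 0 0 -3.5 0.65; 8.7 4.9 1 0 0 -3.5 0.65; 0 0 7 0 0 0 0.65; 0 0 15 0 0 0 0.65; 0 0 21 0 0 0 0.65
0 0 15 0 0 0 0.65; 0 0 7 0 0 0 0.65; 0 0 0 0 0 0 0.65; 0 0 0 0 0 0 0.65; 0 0 0 0 0 0 0.65; 0 0 0 0 0 0 0.65; 0 0 0 0 0 0 0.65; 0 0 0 0 0 0 0.65
```

send_rows(series="8 -4 1 0 0 -2.3 0.65; 17 -8 1 0 0 -2.4 0.65; 26 -10 1 0 0 -2.3 0.65; 31 -11 2 0 0 -2.4 0.65; 32 -10 2 0 0 -2.3 0.65; 32 -8 2 0 0 -2.3 0.65; 33 -8 2 0 0 -2.4 0.65; 32 -5 2 0 0 -2.3 0.65", squeeze=35)

```text
clock: 3.07
tcp_pos: [0.3673, -0.2931, 0.1929]
tcp_rot: [0.0, 0.924, 0.383, 0.0]
ft_force: [0.6, -0.2, -0.4]
finger_gap: 0.0598
gripper_force: 0.0
```

send_rows(series="28 -4 1 0 0 -2.3 0.65; 18 -2 1 0 0 -2.4 0.65; 9.4 -0.5 0.8 0 0 -2.3 0.65; 8 -5 1 0 0 -3.5 0.65; 18 -9 3 0 0 -3.5 0.65; 27 -12 4 0 0 -3.5 0.65; 33 -13 4 0 0 -3.5 0.65; 35 -10 5 0 0 -3.5 0.65")

```text
clock: 3.73
tcp_pos: [0.4162, -0.1197, 0.173]
tcp_rot: [0.0, 0.821, 0.571, 0.0]
ft_force: [0.2, -0.5, -0.7]
finger_gap: 0.0595
gripper_force: 0.0
```

send_rows(series="34 -9 4 0 0 -3.5 0.65; 35 -6 5 0 0 -3.5 0.65; 36 -4 4 0 0 -3.5 0.65; 35 -2 5 0 0 -3.5 0.65; 36 0 5 0 0 -3.5 0.65; 35 2 4 0 0 -3.4 0.65; 36 5 5 0 0 -3.5 0.65; 35 7 4 0 0 -3.5 0.65")

```text
clock: 4.4
tcp_pos: [0.4504, 0.1643, 0.1368]
tcp_rot: [0.0, 0.659, 0.752, 0.0]
ft_force: [0.8, -0.8, 1.0]
finger_gap: 0.0595
gripper_force: 0.0
```

send_rows(series="34 8 5 0 0 -3.5 0.65; 34 11 4 0 0 -3.5 0.65; 28 11 4 0 0 -3.5 0.65; 18 8 3 0 0 -3.5 0.65; 8.7 4.9 1 0 0 -3.5 0.65; 0 0 0 0 0 0 0.65; 0 0 0 0 0 0 0.65; 0 0 0 0 0 0 0.65")

```text
clock: 5.07
tcp_pos: [0.4655, 0.2915, 0.12]
tcp_rot: [0.0, 0.539, 0.842, -0.0]
ft_force: [1.0, -0.9, 0.3]
finger_gap: 0.0595
gripper_force: 0.0
```

```bash
python3 - <<'E'
from h import *
T=r.camera('top');S=r.camera('side')
M=np.hstack([cv2.resize(T['color'][180:300,150:290],(400,343),interpolation=2),cv2.resize(S['color'][220:343,270:413],(400,343),interpolation=2)])
cv2.imwrite('pics/c3.png',M[:,:,::-1])
plan([(.4653,.2925,.011,24.9,.65),('wait',1,.65),('wait',7,.3)],vmax=30)
E
```

```text
0 0 7 0 0 0 0.65; 0 0 14 0 0 0 0.65; 0 0 22 0 0 -0.1 0.65; 1 0 23 0 0 0 0.65; 0 0 22 0 0 0 0.65; 0 0 14 0 0 0 0.65; 0.1 0.2 7.2 0 0 0 0.65; 0 0 0 0 0 0 0.65
0 0 0 0 0 0 0.3; 0 0 0 0 0 0 0.3; 0 0 0 0 0 0 0.3; 0 0 0 0 0 0 0.3; 0 0 0 0 0 0 0.3; 0 0 0 0 0 0 0.3; 0 0 0 0 0 0 0.3; 0 0 0 0 0 0 0.3
```

View pics/c3.png

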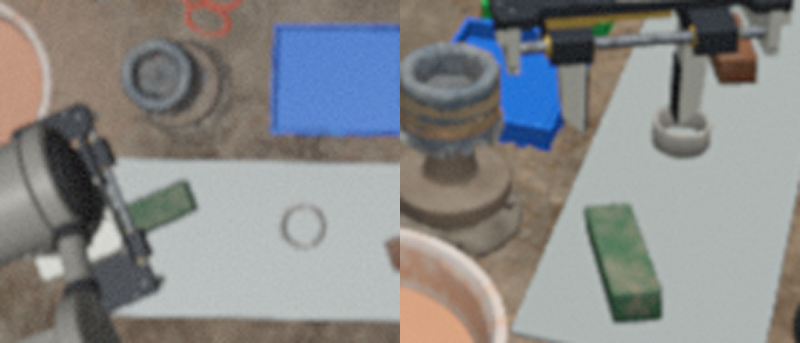

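The gripper hangs over the green bar, its fingers at (575,100) and (688,90) in the side crop. They straddle the bar's width and stay clear of the pot.

send_rows(series="0 0 7 0 0 0 0.65; 0 0 14 0 0 0 0.65; 0 0 22 0 0 0 0.65; 0 0 23 0 0 0 0.65; 0 0 22 0 0 0 0.65; 0 0 14 0 0 0 0.65; 0 0 7 0 0 0 0.65; 0 0 0 0 0 0 0.65")

```text
clock: 5.83
tcp_pos: [0.4644, 0.2916, 0.0094]
tcp_rot: [-0.001, 0.539, 0.843, -0.001]
ft_force: [-0.2, 0.3, 0.9]
finger_gap: 0.0598
gripper_force: 0.0
```

send_rows(series="0 0 0 0 0 0 0.3; 0 0 0 0 0 0 0.3; 0 0 0 0 0 0 0.3; 0 0 0 0 0 0 0.3; 0 0 0 0 0 0 0.3; 0 0 0 0 0 0 0.3; 0 0 0 0 0 0 0.3; 0 0 0 0 0 0 0.3")

```text
clock: 6.5
tcp_pos: [0.466, 0.2928, 0.0125]
tcp_rot: [0.001, 0.538, 0.843, 0.001]
ft_force: [-1.0, -0.7, 9.4]
finger_gap: 0.0277
gripper_force: 4.8
```

```bash
python3 - <<'E'
from h import *
T=r.camera('top');S=r.camera('side');print(r.observe()['finger_gap'],r.observe()['gripper_force'],r.observe()['ft_force'],r.observe()['tcp_pos'])
M=np.hstack([cv2.resize(T['color'][200:300,150:250],(400,400),interpolation=2),cv2.resize(S['color'][260:360,300:400],(400,400),interpolation=2)])
cv2.imwrite('pics/c4.png',M[:,:,::-1])
E
```

```text
0.027678590110304407 4.819697915186225 [-1.58050023 -1.55585303  8.77173583] [0.465973   0.29283195 0.01244278]
```

View pics/c4.png

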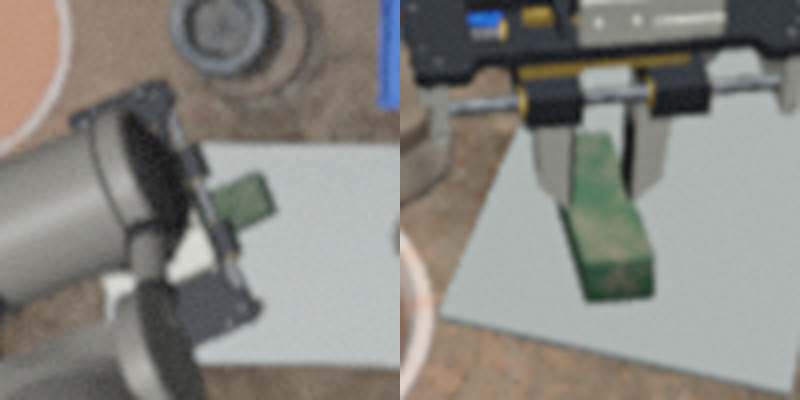

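The fingers hold the bar at mid-length, but the gap simply matches the opening I commanded. I'll close fully to get the real grip force.

send_rows(series="0 0 0 0 0 0 0; 0 0 0 0 0 0 0; 0 0 0 0 0 0 0; 0 0 0 0 0 0 0; 0 0 0 0 0 0 0; 0 0 0 0 0 0 0; 0 0 0 0 0 0 0; 0 0 0 0 0 0 0")

```text
clock: 7.27
tcp_pos: [0.4669, 0.2932, 0.0128]
tcp_rot: [0.001, 0.538, 0.843, 0.002]
ft_force: [-0.1, 0.5, 9.0]
finger_gap: 0.0002
gripper_force: 4.6
```

```bash
python3 - <<'E'
from h import *
T=r.camera('top');S=r.camera('side')
M=np.hstack([cv2.resize(T['color'][200:300,150:250],(400,400),interpolation=2),cv2.resize(S['color'][260:360,300:400],(400,400),interpolation=2)])
cv2.imwrite('pics/c5.png',M[:,:,::-1])
E
```

```text
(no output)
```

View pics/c5.png

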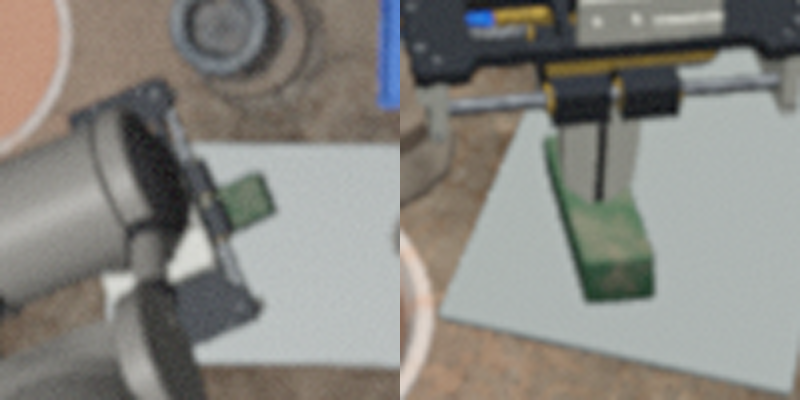

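Now the fingers look shut on or in the top of the bar. I'll check where the reported TCP projects compared with the visible tips at about (349.5,310).

```bash
python3 - <<'E'
from h import *
np.set_printoptions(precision=4,suppress=True)
T=r.camera('top');S=r.camera('side')
p,q=pose(); print(p, r.observe()['joint_pos'], r.observe()['finger_gap'])
for dz in(0,.019,.0235,.03): print(dz,proj(S,p+[0,0,dz]))
C=-cv2.Rodrigues(np.array(S['rvec'],float))[0].T@np.array(S['tvec'],float).ravel()
# free z fits: no z prior
P=prism('box',(.037,.105,.03))
for c in(T,S):
    print('bar top centre/bottom proj',proj(c,(.4653,.2925,.036)),proj(c,(.4653,.2925,.006)))
m=blob(S,(.4653,.2925,.02),30); print(m is not None)
# board edges height: corners of board in both
for a,b in(((420,241),None),): print(atz(T,a,.006))
cv2.imwrite('pics/s5.png',S['color'][:,:,::-1])
E
```

```text
[0.4669 0.2932 0.0128] [ 0.4218  0.6109  1.6818 -0.0002  0.8447 -0.0124] 0.0007154362079335637
0 [347.3184 314.7125]
0.019 [347.6858 307.3654]
0.0235 [347.7738 305.6053]
0.03 [347.9016 303.0493]
bar top centre/bottom proj [199.9797 254.4529] [202.4961 254.5358]
bar top centre/bottom proj [348.6126 305.6732] [348.0212 317.2581]
False
[ 0.5204 -0.3896  0.006 ]
```

```bash
python3 - <<'E'
from h import *
np.set_printoptions(precision=1,suppress=True)
S=r.camera('side'); c,s=np.cos(np.radians(24.9)),np.sin(np.radians(24.9))
for z in(.12,.1435):
  for g in(-1,1):
    for w in(-1,1):
      print(z,g,w,'inner pad edge',proj(S,(.4655+g*.03*c-w*.0095*s,.2915+g*.03*s+w*.0095*c,z)))
print(proj(S,(.4669,.2932,.0128)))
a=S['color'][280:330,320:380]; cv2.imwrite('pics/c6.png',cv2.resize(a,(720,600),interpolation=0)[:,:,::-1])
E
```

```text
0.12 -1 -1 inner pad edge [364.6 266.9]
0.12 -1 1 inner pad edge [366.9 272.7]
0.12 1 -1 inner pad edge [334.  269.3]
0.12 1 1 inner pad edge [335.8 275.3]
0.1435 -1 -1 inner pad edge [365.3 256.8]
0.1435 -1 1 inner pad edge [367.6 262.6]
0.1435 1 -1 inner pad edge [334.3 259.2]
0.1435 1 1 inner pad edge [336.1 265.1]
[347.3 314.7]
```

View pics/c6.png

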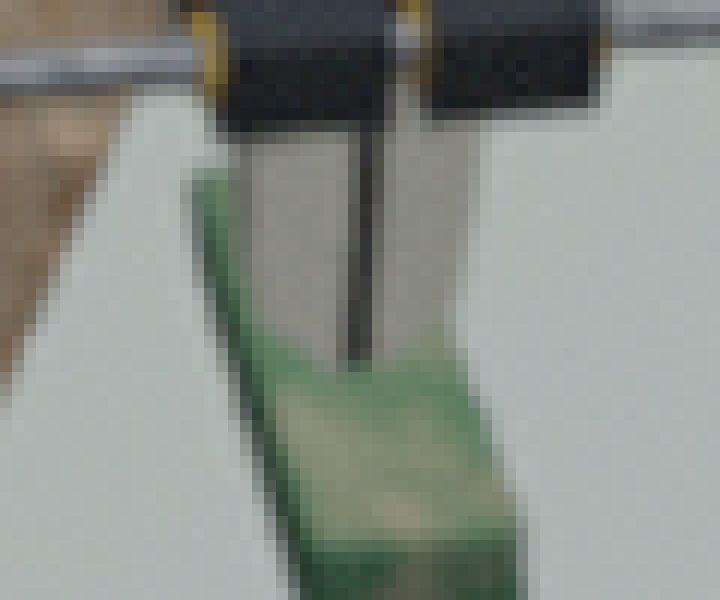

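In the hover shot the visible tips sat about 9 px higher than the reported TCP, roughly 23 mm. Contact agrees, since the shut fingers rest on the 36 mm bar top at a reported z of 0.0128. So the true tip is about 23 mm above the reported TCP. Laterally, the slit at (350,311) is centred on the bar. I'll lift, reopen and go down by that much more.

send_rows(series="0 0 -5 0 0 0 0; 0 0 -10 0 0 0 0.65; 0 0 -10 0 0 0 0.65; 0 0 -5 0 0 0 0.65; 0 0 0 0 0 0 0.65; 0 0 0 0 0 0 0.65; 0 0 0 0 0 0 0.65; 0 0 0 0 0 0 0.65")

```text
clock: 8.18
tcp_pos: [0.465, 0.2924, 0.0405]
tcp_rot: [-0.0, 0.538, 0.843, -0.0]
ft_force: [0.7, -0.1, -0.0]
finger_gap: 0.0426
gripper_force: 0.0
```

```bash
python3 - <<'E'
from h import *
np.set_printoptions(precision=4,suppress=True)
print(pose()[0],r.observe()['finger_gap'])
S=r.camera('side');T=r.camera('top')
p=pose()[0]; c,s=np.cos(np.radians(24.9)),np.sin(np.radians(24.9))
for g in(-1,1):
  for w in(-1,1): print(g,w,'pred inner tip (with 23mm)',proj(S,(p[0]+g*.03*c-w*.0095*s,p[1]+g*.03*s+w*.0095*c,p[2]+.0232)))
m=blob(S,(.4653,.2925,.02),32); print(m is not None)
a=S['color'][260:330,310:394]; cv2.imwrite('pics/c7.png',cv2.resize(a,(720,600),interpolation=0)[:,:,::-1])
E
```

```text
[0.465  0.2924 0.0405] 0.04258607871132545
-1 -1 pred inner tip (with 23mm) [363.1744 290.308 ]
-1 1 pred inner tip (with 23mm) [365.3813 296.4148]
1 -1 pred inner tip (with 23mm) [333.4105 292.9207]
1 1 pred inner tip (with 23mm) [335.1234 299.1245]
False
```

View pics/c7.png

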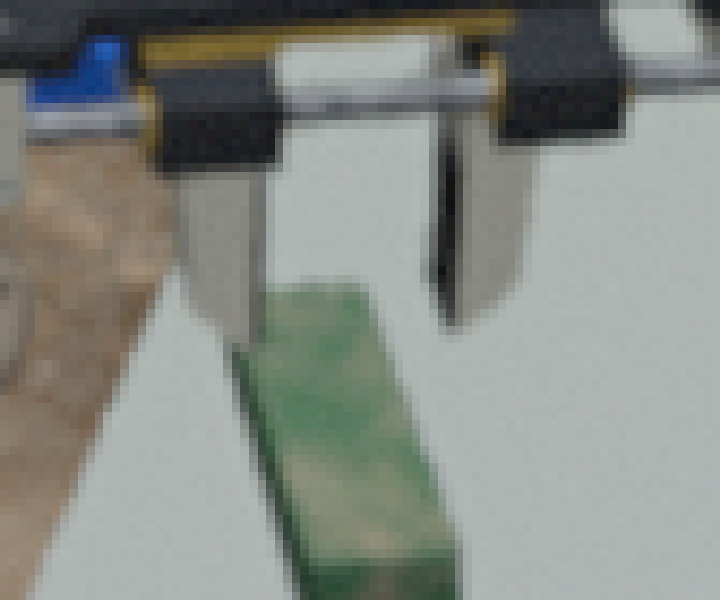

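With a 23 mm offset the predicted tips, (339.6,298.6) and (361,296.6), match the ones I see at (340,300) and (362,298). Descending to a reported z of -0.011.

send_rows(series="0 0 0 0 0 0 0.65; 0 0 6 0 0 0 0.65; 0 0 12 0 0 0 0.65; 0 0 14 0 0 0 0.65; 0 0 11 0 0 0 0.65; 0 0 5 0 0 0 0.65; 0 0 3 0 0 0 0.65; 0 0 0 0 0 0 0.65")

```text
clock: 8.95
tcp_pos: [0.465, 0.2924, -0.0107]
tcp_rot: [-0.0, 0.538, 0.843, -0.001]
ft_force: [0.5, -0.6, 0.3]
finger_gap: 0.0596
gripper_force: 0.0
```

send_rows(series="0 0 0 0 0 0 0; 0 0 0 0 0 0 0; 0 0 0 0 0 0 0; 0 0 0 0 0 0 0; 0 0 0 0 0 0 0; 0 0 0 0 0 0 0; 0 0 0 0 0 0 0; 0 0 0 0 0 0 0")

```text
clock: 9.62
tcp_pos: [0.4656, 0.2926, -0.0095]
tcp_rot: [0.0, 0.538, 0.843, 0.0]
ft_force: [-1.3, -1.2, 5.5]
finger_gap: 0.0361
gripper_force: 34.6
```

Gripped: the gap is 36 mm at 35 N. Next, lift and carry.

```bash
python3 - <<'E'
from h import *
plan([(.4653,.2922,.07,24.9,0),(.45,.12,.075,10,0),(.612,-.083,.075,0,0),(.612,-.083,.0,0,0)],vmax=32)
E
```

```text
0 0 -9 0 0 0 0; 0 0 -18 0 0 0 0; 0 0 -26 0 0 0 0; 0 0 -18 0 0 0 0; -0.3 -0.4 -8.5 0 0 0 0; -7 -4 0 0 0 1.7 0; -13 -7 -1 0 0 1.6 0; -20 -10 0 0 0 1.7 0
-25 -12 -1 0 0 1.6 0; -25 -10 -1 0 0 1.7 0; -25 -10 -1 0 0 1.6 0; -22 -8 0 0 0 1.7 0; -14 -5 -1 0 0 1.6 0; -7.5 -2.3 0 0 0 1.7 0; -8 4 0 0 0 0.9 0; -15 9 0 0 0 0.9 0
-22 13 0 0 0 0.9 0; -27 16 0 0 0 0.9 0; -26 17 0 0 0 0.9 0; -26 17 0 0 0 0.9 0; -26 17 0 0 0 1 0; -25 18 0 0 0 0.9 0; -21 15 0 0 0 0.9 0; -14 10 0 0 0 0.9 0
-7.3 5.8 0 0 0 0.9 0; 0 0 8 0 0 0 0; 0 0 17 0 0 0 0; 0 0 25 0 0 0 0; 0 0 17 0 0 0 0; 0 0 8 0 0 0 0; 0 0 0 0 0 0 0; 0 0 0 0 0 0 0
```

send_rows(series="0 0 -9 0 0 0 0; 0 0 -18 0 0 0 0; 0 0 -28 0 0 0 0; 0 0 -30 0 0 0 0; 0 0 -22 0 0 0 0; 0 0 -12 0 0 0 0; 0 0 -4 0 0 0 0; 0 0 0 0 0 0 0")

```text
clock: 10.28
tcp_pos: [0.4656, 0.2927, 0.114]
tcp_rot: [0.001, 0.538, 0.843, 0.001]
ft_force: [0.1, 0.1, -1.3]
finger_gap: 0.0359
gripper_force: 34.4
```

send_rows(series="-7 -4 0 0 0 1.7 0; -13 -7 -1 0 0 1.6 0; -20 -10 0 0 0 1.7 0; -25 -12 -1 0 0 1.6 0; -25 -10 -1 0 0 1.7 0; -25 -10 -1 0 0 1.6 0; -22 -8 0 0 0 1.7 0; -14 -5 -1 0 0 1.6 0")

```text
clock: 10.95
tcp_pos: [0.4491, 0.1249, 0.1168]
tcp_rot: [-0.001, 0.633, 0.774, -0.002]
ft_force: [0.2, 0.2, -2.0]
finger_gap: 0.0364
gripper_force: 34.4
```

send_rows(series="-7.5 -2.3 0 0 0 1.7 0; -8 4 0 0 0 0.9 0; -15 9 0 0 0 0.9 0; -22 13 0 0 0 0.9 0; -27 16 0 0 0 0.9 0; -26 17 0 0 0 0.9 0; -26 17 0 0 0 0.9 0; -26 17 0 0 0 1 0")

```text
clock: 11.62
tcp_pos: [0.5611, -0.0188, 0.1173]
tcp_rot: [-0.0, 0.685, 0.729, -0.0]
ft_force: [1.9, 0.3, -1.9]
finger_gap: 0.0364
gripper_force: 34.4
```

send_rows(series="-25 18 0 0 0 0.9 0; -21 15 0 0 0 0.9 0; -14 10 0 0 0 0.9 0; -7.3 5.8 0 0 0 0.9 0; 0 0 0 0 0 0 0; 0 0 0 0 0 0 0; 0 0 0 0 0 0 0; 0 0 0 0 0 0 0")

```text
clock: 12.28
tcp_pos: [0.6114, -0.0814, 0.1181]
tcp_rot: [-0.0, 0.707, 0.708, -0.0]
ft_force: [-0.4, -0.2, -1.8]
finger_gap: 0.0358
gripper_force: 34.4
```

```bash
python3 - <<'E'
from h import *
np.set_printoptions(precision=4,suppress=True)
T=r.camera('top');S=r.camera('side')
p=pose()[0];print(p,r.observe()['finger_gap'])
for q in r.mark_of(S,'compound_green')[:2]: print(q['conf'],q['location'],'exp',proj(S,p+[0,0,.0165]))
M=np.hstack([cv2.resize(T['color'][150:270,260:400],(400,343),interpolation=2),cv2.resize(S['color'][150:273,270:413],(400,343),interpolation=2)])
cv2.imwrite('pics/c8.png',M[:,:,::-1])
plan([(.612,-.083,.02,0,0),(.612,-.083,-.004,0,0)])
E
```

```text
[ 0.6117 -0.0817  0.1183] 0.03602446509249983
0.81 [327.1, 174.2] exp [328.458  174.4027]
0.19 [367.0, 270.5] exp [328.458  174.4027]
0 0 8 0 0 0 0; 0 0 17 0 0 0 0; -1 0 24 0 0 0 0; 0 0 25 0 0 0 0; 0 0 16 0 0 0 0; -0.1 0.2 8.3 0 0 0 0; 0 0 6 0 0 0 0; 0 0 12 0 0 0 0
0 0 6 0 0 0 0; 0 0 0 0 0 0 0; 0 0 0 0 0 0 0; 0 0 0 0 0 0 0; 0 0 0 0 0 0 0; 0 0 0 0 0 0 0; 0 0 0 0 0 0 0; 0 0 0 0 0 0 0
```

View pics/c8.png

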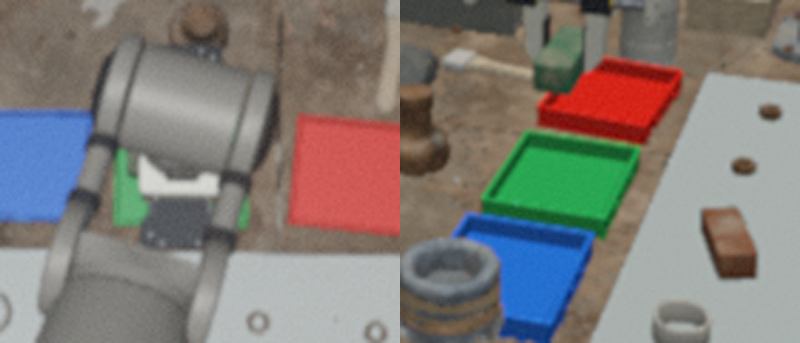

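The bar hangs level above the green tray and its marker is within 1 px of the expected (328,174). Lowering it.

send_rows(series="0 0 8 0 0 0 0; 0 0 17 0 0 0 0; 0 0 24 0 0 0 0; 0 0 25 0 0 0 0; 0 0 18 0 0 0 0; 0 0 14 0 0 0 0; 0 0 9 0 0 0 0; 0 0 5 0 0 0 0")

```text
clock: 13.1
tcp_pos: [0.6111, -0.0823, -0.0037]
tcp_rot: [-0.001, 0.707, 0.707, -0.001]
ft_force: [0.5, 0.7, -1.4]
finger_gap: 0.0363
gripper_force: 34.4
```

send_rows(series="0 0 3 0 0 0 0; 0 0 2 0 0 0 0; 0 0 1 0 0 0 0; 0 0 0 0 0 0 0; 0 0 0 0 0 0 0; 0 0 0 0 0 0 0; 0 0 0 0 0 0 0; 0 0 0 0 0 0 0")

```text
clock: 13.77
tcp_pos: [0.6122, -0.0827, -0.0077]
tcp_rot: [0.0, 0.707, 0.707, 0.0]
ft_force: [-0.2, 0.5, -1.9]
finger_gap: 0.036
gripper_force: 34.4
```

send_rows(series="0 0 1.5 0 0 0 0; 0 0 0 0 0 0 0; 0 0 0 0 0 0 0.62; 0 0 0 0 0 0 0.62; 0 0 0 0 0 0 0.62; 0 0 0 0 0 0 0.62; 0 0 0 0 0 0 0.62; 0 0 0 0 0 0 0.62")

```text
clock: 14.43
tcp_pos: [0.6121, -0.0827, -0.0094]
tcp_rot: [0.0, 0.707, 0.707, 0.0]
ft_force: [-0.3, -0.5, -1.1]
finger_gap: 0.0568
gripper_force: 0.0
```

send_rows(series="0 0 -5 0 0 0 0.62; 0 0 -12 0 0 0 0.62; 0 0 -20 0 0 0 0.62; 0 0 -28 0 0 0 0.62; 0 0 -26 0 0 0 0.62; 0 0 -18 0 0 0 0.62; 0 0 -8 0 0 0 0.62; 0 0 0 0 0 0 0.62")

```text
clock: 15.1
tcp_pos: [0.6134, -0.083, 0.1106]
tcp_rot: [0.002, 0.707, 0.707, 0.001]
ft_force: [0.1, -0.4, 0.3]
finger_gap: 0.0569
gripper_force: 0.0
```

```bash
python3 - <<'E'
from h import *
plan([(.50,-.05,.09,10,.65),(.4393,-.011,.06,20.6,.65),(.4393,-.011,-.0105,20.6,.65),('wait',1,.65)],vmax=32)
E
```

```text
2 -7 1 0 0 -1.4 0.65; 5 -15 3 0.1 0 -1.5 0.65; 7 -21 4 0 0 -1.4 0.65; 10 -26 4 0.1 0.1 -1.4 0.65; 8 -21 4 0 0 -1.5 0.65; 6 -14 3 0 0 -1.4 0.65; 3.3 -6.5 1.2 0.1 0 -1.4 0.65; 5 -6 3 0 0 -2.1 0.65
12 -11 7 0 0 -2.1 0.65; 17 -17 10 0 0 -2.2 0.65; 12 -10 7 0 0 -2.1 0.65; 6.7 -5.2 3 0 0 -2.1 0.65; 0 0 8 0 0 0 0.65; 0 0 16 0 0 0 0.65; 0 0 23 0 0 0 0.65; 0 0 16 0 0 0 0.65
0 0 7.5 0 0 0 0.65; 0 0 0 0 0 0 0.65; 0 0 0 0 0 0 0.65; 0 0 0 0 0 0 0.65; 0 0 0 0 0 0 0.65; 0 0 0 0 0 0 0.65; 0 0 0 0 0 0 0.65; 0 0 0 0 0 0 0.65
```

send_rows(series="2 -7 1 0 0 -1.4 0.65; 5 -15 3 0 0 -1.5 0.65; 7 -21 4 0 0 -1.4 0.65; 10 -26 4 0 0 -1.4 0.65; 8 -21 4 0 0 -1.5 0.65; 6 -14 3 0 0 -1.4 0.65; 3.3 -6.5 1.2 0 0 -1.4 0.65; 5 -6 3 0 0 -2.1 0.65")

```text
clock: 15.77
tcp_pos: [0.4904, -0.0455, 0.0834]
tcp_rot: [-0.001, 0.628, 0.778, -0.0]
ft_force: [0.4, 1.0, -1.1]
finger_gap: 0.0595
gripper_force: 0.0
```

send_rows(series="12 -11 7 0 0 -2.1 0.65; 17 -17 10 0 0 -2.2 0.65; 12 -10 7 0 0 -2.1 0.65; 6.7 -5.2 3 0 0 -2.1 0.65; 0 0 0 0 0 0 0.65; 0 0 0 0 0 0 0.65; 0 0 0 0 0 0 0.65; 0 0 0 0 0 0 0.65")

```text
clock: 16.43
tcp_pos: [0.4389, -0.0111, 0.0574]
tcp_rot: [0.001, 0.57, 0.822, 0.0]
ft_force: [-0.5, -0.7, 0.6]
finger_gap: 0.0596
gripper_force: 0.0
```

```bash
python3 - <<'E'
from h import *
np.set_printoptions(precision=4,suppress=True)
T=r.camera('top');S=r.camera('side');print(pose()[0])
M=np.hstack([cv2.resize(T['color'][180:300,260:400],(400,343),interpolation=2),cv2.resize(S['color'][170:293,290:433],(400,343),interpolation=2)])
cv2.imwrite('pics/c9.png',M[:,:,::-1])
plan([(.4393,-.011,-.0105,20.6,.65),('wait',1,.65)],vmax=32)
E
```

```text
[ 0.4386 -0.0111  0.0574]
0 0 8 0 0 0 0.65; 0 0 15 0 0 0 0.65; 0 0 22 0 0 0 0.65; 0 1 15 0 0 0 0.65; -0.2 -0.3 7.9 0 0 -0.1 0.65; 0 0 0 0 0 0 0.65; 0 0 0 0 0 0 0.65; 0 0 0 0 0 0 0.65
```

View pics/c9.png

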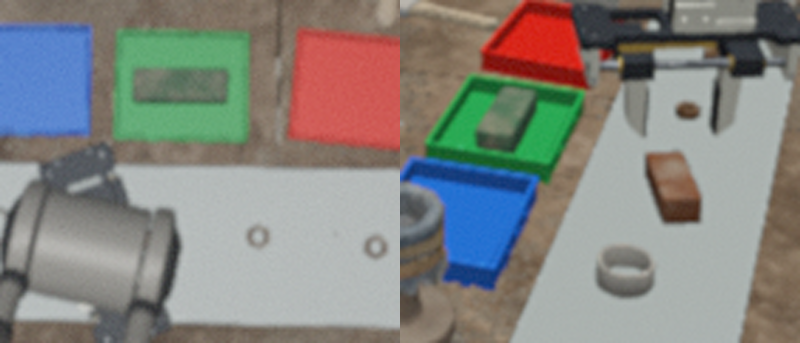

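Green lies flat in the centre of its tray at (181,86) in the top crop, and the fingers straddle the brown bar.

send_rows(series="0 0 8 0 0 0 0.65; 0 0 15 0 0 0 0.65; 0 0 22 0 0 0 0.65; 0 0 15 0 0 0 0.65; 0 0.7 8 0 0 0 0.65; 0 0 0 0 0 0 0.65; 0 0 0 0 0 0 0; 0 0 0 0 0 0 0")

```text
clock: 17.2
tcp_pos: [0.4392, -0.0106, -0.0102]
tcp_rot: [0.001, 0.569, 0.822, 0.0]
ft_force: [-0.3, 0.5, 0.1]
finger_gap: 0.0507
gripper_force: 0.0
```

send_rows(series="0 0 0 0 0 0 0; 0 0 0 0 0 0 0; 0 0 0 0 0 0 0; 0 0 0 0 0 0 0; 0 0 0 0 0 0 0; 0 0 0 0 0 0 0; 0 0 0 0 0 0 0; 0 0 0 0 0 0 0")

```text
clock: 17.87
tcp_pos: [0.4391, -0.0105, -0.01]
tcp_rot: [0.001, 0.569, 0.822, 0.0]
ft_force: [-0.5, -0.1, 5.9]
finger_gap: 0.0362
gripper_force: 34.8
```

```bash
python3 - <<'E'
from h import *
print(r.observe()['finger_gap'],r.observe()['gripper_force'])
plan([(.4393,-.011,.08,20.6,0),(.47,-.24,.08,5,0),(.611,-.276,.07,-4.6,0),(.611,-.276,-.003,-4.6,0)],vmax=32)
E
```

```text
0.036214785778365774 34.806266776286066
0 0 -8 0 0 0 0; 0 0 -15 0 0 0 0; 0 0 -22 0 0 0 0; 0 0 -23 0 0 0 0; -1 0 -15 0.1 0 0 0; 0.4 0.1 -7 0 0 0 0; -9 -2 0 0 0 1.6 0; -17 -3 0 0 0 1.5 0
-26 -5 0 0 0 1.6 0; -31 -4 0 0 0 1.5 0; -31 -4 0 0 0 1.6 0; -31 -3 0 0 0 1.6 0; -32 -2 0 0 0 1.5 0; -26 -1 0 0 0 1.6 0; -18 0 0 0 0 1.5 0; -8.3 0.1 0.2 0 0.1 1.6 0
-3 7 1 0 0 1.2 0; -4 15 1 0 0 1.2 0; -7 22 1 0 0 1.2 0; -7 26 2 0 0 1.2 0; -7 26 2 0 0 1.2 0; -5 22 1 0 0 1.2 0; -4 15 1 0 0 1.2 0; -1 7.4 0.9 0 0 1.2 0
0 0 8 0 0 0 0; 0 0 16 0 0 0 0; 0 0 25 0 0 0 0; 0 0 16 0 0 0 0; 0 0.1 8 0 0 0 0; 0 0 0 0 0 0 0; 0 0 0 0 0 0 0; 0 0 0 0 0 0 0
```

send_rows(series="0 0 -8 0 0 0 0; 0 0 -15 0 0 0 0; 0 0 -22 0 0 0 0; 0 0 -23 0 0 0 0; 0 0 -15 0 0 0 0; 0 0 -7 0 0 0 0; -9 -2 0 0 0 1.6 0; -17 -3 0 0 0 1.5 0")

```text
clock: 18.53
tcp_pos: [0.442, -0.0362, 0.0792]
tcp_rot: [-0.0, 0.592, 0.806, -0.0]
ft_force: [-0.1, 0.4, -1.0]
finger_gap: 0.036
gripper_force: 34.7
```

send_rows(series="-26 -5 0 0 0 1.6 0; -31 -4 0 0 0 1.5 0; -31 -4 0 0 0 1.6 0; -31 -3 0 0 0 1.6 0; -32 -2 0 0 0 1.5 0; -26 -1 0 0 0 1.6 0; -18 0 0 0 0 1.5 0; -8.3 0 0 0 0 1.6 0")

```text
clock: 19.2
tcp_pos: [0.4685, -0.2422, 0.0779]
tcp_rot: [-0.0, 0.678, 0.735, -0.0]
ft_force: [-0.7, 0.5, -1.6]
finger_gap: 0.0356
gripper_force: 34.7
```

send_rows(series="-3 7 1 0 0 1.2 0; -4 15 1 0 0 1.2 0; -7 22 1 0 0 1.2 0; -7 26 2 0 0 1.2 0; -7 26 2 0 0 1.2 0; -5 22 1 0 0 1.2 0; -4 15 1 0 0 1.2 0; -1 7.4 0.9 0 0 1.2 0")

```text
clock: 19.87
tcp_pos: [0.611, -0.2752, 0.0676]
tcp_rot: [-0.001, 0.736, 0.677, -0.0]
ft_force: [-1.0, 0.7, -0.7]
finger_gap: 0.0361
gripper_force: 34.7
```

send_rows(series="0 0 8 0 0 0 0; 0 0 16 0 0 0 0; 0 0 25 0 0 0 0; 0 0 16 0 0 0 0; 0 0 8 0 0 0 0; 0 0 0 0 0 0 0; 0 0 0 0 0 0 0; 0 0 0 0 0 0 0")

```text
clock: 20.53
tcp_pos: [0.6106, -0.2758, -0.0024]
tcp_rot: [0.001, 0.735, 0.678, 0.0]
ft_force: [0.1, -0.7, -0.6]
finger_gap: 0.0365
gripper_force: 34.7
```

Lower 6.5 mm, release and rise.

send_rows(series="0 0 3 0 0 0 0; 0 0 3 0 0 0 0; 0 0 1 0 0 0 0; 0 0 0 0 0 0 0; 0 0 0 0 0 0 0.62; 0 0 0 0 0 0 0.62; 0 0 0 0 0 0 0.62; 0 0 0 0 0 0 0.62")

```text
clock: 21.2
tcp_pos: [0.6102, -0.2754, -0.0106]
tcp_rot: [0.0, 0.735, 0.678, -0.0]
ft_force: [0.6, 0.6, -0.4]
finger_gap: 0.0557
gripper_force: 0.0
```

send_rows(series="0 0 0 0 0 0 0.62; 0 0 -5 0 0 0 0.62; 0 0 -12 0 0 0 0.62; 0 0 -20 0 0 0 0.62; 0 0 -25 0 0 0 0.62; 0 0 -18 0 0 0 0.62; 0 0 -8 0 0 0 0.5; 0 0 0 0 0 0 0.5")

```text
clock: 21.87
tcp_pos: [0.6116, -0.2762, 0.0808]
tcp_rot: [0.003, 0.735, 0.678, 0.001]
ft_force: [-0.2, -0.2, 0.1]
finger_gap: 0.0485
gripper_force: 0.0
```

```bash
python3 - <<'E'
from h import *
plan([(.52,-.297,.075,0,.5),(.440,-.297,.06,0,.5)],vmax=32)
E
```

```text
-2 -7 0 0 0 -0.8 0.5; -5 -15 1 0.1 0.1 -0.7 0.5; -6 -23 2 0 0 -0.8 0.5; -6 -23 1 0.1 0 -0.8 0.5; -4 -15 1 0 0 -0.7 0.5; -2 -7.5 0.5 0.1 0.1 -0.8 0.5; 0 -7 1 0 0 0 0.5; 0 -13 3 0 0 0 0.5
0 -20 4 0 0 0 0.5; 0 -20 3 0 0 0 0.5; 0 -13 3 0 0 0 0.5; 0 -7 1.1 0 0 0 0.5; 0 0 0 0 0 0 0.5; 0 0 0 0 0 0 0.5; 0 0 0 0 0 0 0.5; 0 0 0 0 0 0 0.5
```

send_rows(series="-2 -7 0 0 0 -0.8 0.5; -5 -15 1 0 0 -0.7 0.5; -6 -23 2 0 0 -0.8 0.5; -6 -23 1 0 0 -0.8 0.5; -4 -15 1 0 0 -0.7 0.5; -2 -7.5 0.5 0 0 -0.8 0.5; 0 -7 1 0 0 0 0.5; 0 -13 3 0 0 0 0.5")

```text
clock: 22.53
tcp_pos: [0.4989, -0.2963, 0.0676]
tcp_rot: [0.0, 0.707, 0.707, 0.0]
ft_force: [0.4, -0.2, 0.1]
finger_gap: 0.0455
gripper_force: 0.0
```

send_rows(series="0 -20 4 0 0 0 0.5; 0 -20 3 0 0 0 0.5; 0 -13 3 0 0 0 0.5; 0 -7 1 0 0 0 0.5; 0 0 0 0 0 0 0.5; 0 0 0 0 0 0 0.5; 0 0 0 0 0 0 0.5; 0 0 0 0 0 0 0.5")

```text
clock: 23.2
tcp_pos: [0.4395, -0.2963, 0.0571]
tcp_rot: [0.001, 0.707, 0.707, 0.0]
ft_force: [-1.1, 0.5, 0.5]
finger_gap: 0.0458
gripper_force: 0.0
```

```bash
python3 - <<'E'
from h import *
np.set_printoptions(precision=4,suppress=True)
T=r.camera('top');S=r.camera('side');print(pose()[0])
P=prism('c',(24,.0125,.011))
for x0 in((.441,-.297),(.449,-.170)):
    m=blob(S,(*x0,.011),12)
    if m is not None: o=fit([(S,m)],P,x0+(.006,0),True); print(o.x[:3],o.fun)
M=np.hstack([cv2.resize(T['color'][180:300,300:440],(400,343),interpolation=2),cv2.resize(S['color'][150:273,290:433],(400,343),interpolation=2)])
cv2.imwrite('pics/c10.png',M[:,:,::-1])
plan([(.440,-.297,-.0145,0,.5)],vmax=30)
E
```

```text
[ 0.4392 -0.2962  0.057 ]
[ 0.4397 -0.2969  0.006 ] 0.15694277711294144
[ 0.4494 -0.1702  0.006 ] 0.25352214971185866
0 0 8 0 0 0 0.5; 0 0 16 0 0 0 0.5; -1 0 24 0 0 0 0.5; 0 1 16 0 0 0 0.5; 0.2 -0.3 7.5 0 0 0 0.5; 0 0 0 0 0 0 0.5; 0 0 0 0 0 0 0.5; 0 0 0 0 0 0 0.5
```

View pics/c10.png

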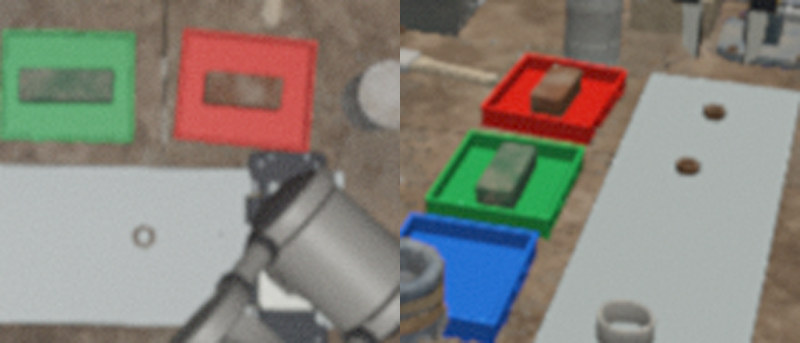

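Both bars lie flat and centred in their trays. Now the far nut, at (713,112) in the side crop.

send_rows(series="0 0 8 0 0 0 0.5; 0 0 16 0 0 0 0.5; 0 0 24 0 0 0 0.5; 0 0.5 14 0 0 0 0.5; 0 0 6 0 0 0 0.5; 0 0 3 0 0 0 0.5; 0 0 0.5 0 0 0 0.5; 0 0 0 0 0 0 0.5", squeeze=25)

```text
clock: 23.97
tcp_pos: [0.4394, -0.2964, -0.0142]
tcp_rot: [0.0, 0.707, 0.707, 0.0]
ft_force: [0.4, -0.5, 0.7]
finger_gap: 0.046
gripper_force: 0.0
```

send_rows(series="0 0 0 0 0 0 0; 0 0 0 0 0 0 0; 0 0 0 0 0 0 0; 0 0 0 0 0 0 0; 0 0 0 0 0 0 0; 0 0 0 0 0 0 0; 0 0 0 0 0 0 0; 0 0 0 0 0 0 0")

```text
clock: 24.63
tcp_pos: [0.4392, -0.2963, -0.0144]
tcp_rot: [0.0, 0.707, 0.707, -0.0]
ft_force: [0.2, 0.2, 2.1]
finger_gap: 0.0237
gripper_force: 25.0
```

```bash
python3 - <<'E'
from h import *
plan([(.4393,-.2963,.065,0,0),(.615,.041,.065,1,0),(.615,.041,-.008,1,0)],vmax=38,acc=10)
E
```

```text
0 0 -9 0 0 0 0; 0 0 -17 0 0 0 0; 0 0 -27 0 0 0 0; 0 0 -18 0 0 0 0; 0 0.1 -8.4 0 0 0 0; 9 5 0 0 0 -0.1 0; 17 9 0 0 0 -0.1 0; 26 13 0 0 0 0 0
34 18 0 0 0 -0.1 0; 33 17 0 0 0 -0.1 0; 33 18 0 0 0 -0.1 0; 33 17 0 0 0 0 0; 33 18 0 0 0 -0.1 0; 33 18 0 0 0 -0.1 0; 33 17 0 0 0 -0.1 0; 26 14 0 0 0 -0.1 0
17 10 0 0 0 0 0; 8.9 4.4 -0.1 0 0 -0.1 0; 0 0 8 0 0 0 0; 0 0 16 0 0 0 0; 0 0 25 0 0 0 0; 0 0 16 0 0 0 0; 0 0 8 0 0 0 0; 0 0 0 0 0 0 0
```

send_rows(series="0 0 -9 0 0 0 0; 0 0 -17 0 0 0 0; 0 0 -27 0 0 0 0; 0 0 -18 0 0 0 0; 0 0 -8.4 0 0 0 0; 9 5 0 0 0 0 0; 17 9 0 0 0 0 0; 26 13 0 0 0 0 0")

```text
clock: 25.3
tcp_pos: [0.4655, -0.2442, 0.064]
tcp_rot: [-0.0, 0.708, 0.706, -0.0]
ft_force: [0.0, -0.5, -0.0]
finger_gap: 0.0244
gripper_force: 25.0
```

send_rows(series="34 18 0 0 0 0 0; 33 17 0 0 0 0 0; 33 18 0 0 0 0 0; 33 17 0 0 0 0 0; 33 18 0 0 0 0 0; 33 18 0 0 0 0 0; 33 17 0 0 0 0 0; 26 14 0 0 0 0 0")

```text
clock: 25.97
tcp_pos: [0.6029, 0.0175, 0.0632]
tcp_rot: [-0.001, 0.707, 0.707, -0.001]
ft_force: [-0.0, -0.6, 0.4]
finger_gap: 0.0241
gripper_force: 25.0
```

send_rows(series="17 10 0 0 0 0 0; 9 4.5 0 0 0 0 0; 0 0 8 0 0 0 0; 0 0 16 0 0 0 0; 0 0 25 0 0 0 0; 0 0 16 0 0 0 0; 0 0 8 0 0 0 0; 0 0 0 0 0 0 0")

```text
clock: 26.63
tcp_pos: [0.6152, 0.0388, -0.011]
tcp_rot: [-0.002, 0.708, 0.707, -0.002]
ft_force: [-0.4, -0.2, 0.1]
finger_gap: 0.024
gripper_force: 25.0
```

send_rows(series="0 0 3 0 0 0 0; 0 0 2 0 0 0 0; 0 0 1 0 0 0 0; 0 0 0 0 0 0 0; 0 0 0 0 0 0 0.45; 0 0 0 0 0 0 0.45; 0 0 0 0 0 0 0.45; 0 0 0 0 0 0 0.45")

```text
clock: 27.3
tcp_pos: [0.6178, 0.0398, -0.014]
tcp_rot: [0.0, 0.707, 0.707, 0.0]
ft_force: [-0.4, -0.7, -0.3]
finger_gap: 0.0406
gripper_force: 0.0
```

send_rows(series="0 0 -6 0 0 0 0.45; 0 0 -14 0 0 0 0.45; 0 0 -24 0 0 0 0.45; 0 0 -20 0 0 0 0.5; 0 0 -10 0 0 0 0.5; 0 0 0 0 0 0 0.5; 0 0 0 0 0 0 0.5; 0 0 0 0 0 0 0.5")

```text
clock: 27.97
tcp_pos: [0.6168, 0.0399, 0.0586]
tcp_rot: [-0.001, 0.707, 0.707, -0.001]
ft_force: [-0.0, 0.4, -0.3]
finger_gap: 0.0457
gripper_force: 0.0
```

```bash
python3 - <<'E'
from h import *
plan([(.4493,-.1702,.06,0,.5),(.4493,-.1702,-.0145,0,.5),('wait',1,.5),('wait',8,0)],vmax=38,acc=10)
E
```

```text
-8 -6 0 0 0 0 0.5; -15 -12 0 0 0 0 0.5; -23 -19 0 0 0 0 0.5; -30 -23 0 0 0 0 0.5; -29 -24 -1 -0.1 0 0 0.5; -29 -23 0 0 0 0 0.5; -30 -24 0 0 0 0 0.5; -23 -18 0 0 0 0 0.5
-15 -12 0 0 0 0 0.5; -8.1 -6.4 -0.2 0 0 0 0.5; 0 0 8 0 0 0 0.5; 0 0 17 0 0 0 0.5; 0 0 25 0 0 0 0.5; 0 0 16 0 0 0 0.5; 0 0 8.5 0 0 0 0.5; 0 0 0 0 0 0 0.5
0 0 0 0 0 0 0; 0 0 0 0 0 0 0; 0 0 0 0 0 0 0; 0 0 0 0 0 0 0; 0 0 0 0 0 0 0; 0 0 0 0 0 0 0; 0 0 0 0 0 0 0; 0 0 0 0 0 0 0
```

send_rows(series="-8 -6 0 0 0 0 0.5; -15 -12 0 0 0 0 0.5; -23 -19 0 0 0 0 0.5; -30 -23 0 0 0 0 0.5; -29 -24 0 0 0 0 0.5; -29 -23 0 0 0 0 0.5; -30 -24 0 0 0 0 0.5; -23 -18 0 0 0 0 0.5")

```text
clock: 28.63
tcp_pos: [0.4654, -0.1487, 0.0588]
tcp_rot: [-0.001, 0.707, 0.707, -0.001]
ft_force: [0.7, -0.9, 0.4]
finger_gap: 0.0463
gripper_force: 0.0
```

send_rows(series="-15 -12 0 0 0 0 0.5; -8 -6.5 0 0 0 0 0.5; 0 0 0 0 0 0 0.5; 0 0 8 0 0 0 0.5; 0 0 14 0 0 0 0.5; 0 0 8 0 0 0 0.5; 0 0 0 0 0 0 0.5; 0 0 0 0 0 0 0.5")

```text
clock: 29.3
tcp_pos: [0.4501, -0.1691, 0.0291]
tcp_rot: [-0.001, 0.707, 0.708, -0.0]
ft_force: [-0.3, 1.0, 0.5]
finger_gap: 0.0459
gripper_force: 0.0
```

```bash
python3 - <<'E'
from h import *
plan([(.4493,-.1702,-.0145,0,.5)],vmax=38,acc=10)
E
```

```text
0 0 7 0 0 0 0.5; -1 0 15 0 0 0 0.5; 0 -1 14 -0.1 0 0 0.5; -0.1 0.3 7.6 0 -0.1 0.1 0.5; 0 0 0 0 0 0 0.5; 0 0 0 0 0 0 0.5; 0 0 0 0 0 0 0.5; 0 0 0 0 0 0 0.5
```

send_rows(series="0 0 7 0 0 0 0.5; -1 0 15 0 0 0 0.5; 0 -0.7 14 0 0 0 0.5; 0 0 7 0 0 0 0.5; 0 0 0 0 0 0 0.5; 0 0 0 0 0 0 0; 0 0 0 0 0 0 0; 0 0 0 0 0 0 0")

```text
clock: 29.97
tcp_pos: [0.4497, -0.1713, -0.0128]
tcp_rot: [0.0, 0.707, 0.707, 0.0]
ft_force: [0.1, 0.5, 0.7]
finger_gap: 0.0303
gripper_force: 0.0
```

send_rows(series="0 0 0 0 0 0 0; 0 0 0 0 0 0 0; 0 0 0 0 0 0 0; 0 0 0 0 0 0 0; 0 0 0 0 0 0 0; 0 0 0 0 0 0 0; 0 0 0 0 0 0 0; 0 0 0 0 0 0 0")

```text
clock: 30.63
tcp_pos: [0.4497, -0.1713, -0.0129]
tcp_rot: [0.0, 0.707, 0.707, 0.0]
ft_force: [0.5, 1.0, 4.6]
finger_gap: 0.0243
gripper_force: 25.0
```

```bash
python3 - <<'E'
from h import *
print(r.observe()['finger_gap'],r.observe()['gripper_force'])
plan([(.4493,-.1702,.065,0,0),(.615,.079,.065,1,0),(.615,.079,-.0135,1,0)],vmax=36,acc=10)
E
```

```text
0.024318592776872806 25.000948598608375
0 0 -9 0 0 0 0; 0 0 -17 0 0 0 0; 1 0 -26 0 0 0 0; 0 0 -17 0 0 0 0; 0.1 -0.3 -8.9 0 0 0 0; 8 6 0 0 0 -0.1 0; 17 11 0 0 0 -0.1 0; 25 16 0 0 0 -0.1 0
30 20 0 0 0 -0.1 0; 29 20 0 0 0 -0.1 0; 30 20 0 0 0 -0.1 0; 30 21 0 0 0 0 0; 29 20 0 0 0 -0.1 0; 25 17 0 0 0 -0.1 0; 17 11 0 0 0 -0.1 0; 7.8 5.6 0 0 0 -0.1 0
0 0 9 0 0 0 0; 0 0 17 0 0 0 0; 0 0 26 0 0 0 0; 0 0 18 0 0 0 0; 0.1 0 8.5 0 0 0 0; 0 0 0 0 0 0 0; 0 0 0 0 0 0 0; 0 0 0 0 0 0 0
```

send_rows(series="0 0 -9 0 0 0 0; 0 0 -17 0 0 0 0; 0.5 0 -26 0 0 0 0; 0 0 -17 0 0 0 0; 0 0 -9 0 0 0 0; 8 6 0 0 0 0 0; 17 11 0 0 0 0 0; 25 16 0 0 0 0 0")

```text
clock: 31.3
tcp_pos: [0.4818, -0.1207, 0.064]
tcp_rot: [-0.001, 0.708, 0.706, -0.0]
ft_force: [-0.2, 0.5, -0.9]
finger_gap: 0.0241
gripper_force: 25.0
```

send_rows(series="30 20 0 0 0 0 0; 29 20 0 0 0 0 0; 30 20 0 0 0 0 0; 30 21 0 0 0 0 0; 29 20 0 0 0 0 0; 25 16 0 0 0 0 0; 17 10 0 0 0 0 0; 8 5 0 0 0 0 0")

```text
clock: 31.97
tcp_pos: [0.6146, 0.0807, 0.063]
tcp_rot: [-0.001, 0.706, 0.708, -0.001]
ft_force: [-1.5, -0.3, -0.2]
finger_gap: 0.0237
gripper_force: 25.0
```

send_rows(series="0 0 9 0 0 0 0; 0 0 17 0 0 0 0; 0 0 24 0 0 0 0; 0 0 15 0 0 0 0; 0 0 6 0 0 0 0; 0 0 3 0 0 0 0; 0 0 0 0 0 0 0; 0 0 0 0 0 0 0")

```text
clock: 32.63
tcp_pos: [0.6148, 0.0768, -0.0086]
tcp_rot: [0.0, 0.707, 0.707, 0.0]
ft_force: [-0.3, -0.3, 0.6]
finger_gap: 0.0238
gripper_force: 25.0
```

send_rows(series="0 0 2 0 0 0 0; 0 0 1.5 0 0 0 0; 0 0 0 0 0 0 0; 0 0 0 0 0 0 0.45; 0 0 0 0 0 0 0.45; 0 0 0 0 0 0 0.45; 0 0 0 0 0 0 0.45; 0 0 0 0 0 0 0.45")

```text
clock: 33.3
tcp_pos: [0.6145, 0.0773, -0.0126]
tcp_rot: [0.0, 0.707, 0.707, 0.0]
ft_force: [0.1, 0.6, -0.2]
finger_gap: 0.0411
gripper_force: 0.0
```

send_rows(series="0 0 -6 0 0 0 0.45; 0 0 -14 0 0 0 0.45; 0 0 -24 0 0 0 0.5; 0 0 -22 0 0 0 0.72; 0 0 -12 0 0 0 0.72; 0 0 -5 0 0 0 0.72; 0 0 0 0 0 0 0.72; 0 0 0 0 0 0 0.72")

```text
clock: 33.97
tcp_pos: [0.6139, 0.0773, 0.0696]
tcp_rot: [-0.0, 0.707, 0.707, -0.0]
ft_force: [-0.6, 0.5, -0.6]
finger_gap: 0.066
gripper_force: 0.0
```

```bash
python3 - <<'E'
from h import *
np.set_printoptions(precision=4,suppress=True)
T=r.camera('top');S=r.camera('side')
# ring centre from edges in the top view: dark annulus vs board
a=T['color'][240:280,235:278]; M1=cv2.resize(a,(430,400),interpolation=2)
g=cv2.GaussianBlur(a,(3,3),0).astype(float).sum(2); d=np.median(g)-g; ys,xs=np.nonzero(d>45); 
from scipy.optimize import least_squares
o=least_squares(lambda v:np.hypot(xs-v[0],ys-v[1])-v[2],[21,19,7],loss='soft_l1'); c=o.x[:2]+[235,240]; print('ring px',c,o.x[2],len(xs),'z.028',atz(T,c,.028),'z.017',atz(T,c,.017))
m=blob(S,(.454,.1245,.017),20)
if m is not None: o=fit([(S,m)],prism('c',(32,.024,.022)),(.454,.1245,.006,0),True); print(o.x[:3],o.fun)
M=np.hstack([cv2.resize(a,(400,400),interpolation=2),cv2.resize(S['color'][200:300,270:370],(400,400),interpolation=2)])
cv2.imwrite('pics/c11.png',M[:,:,::-1])
plan([(.455,.1245,.06,0,.72)],vmax=36,acc=10)
E
```

```text
ring px [-209283.3432  -25409.3345] 211114.11681140022 377 z.028 [ -7.4025 -76.8139   0.028 ] z.017 [ -7.4648 -77.421    0.017 ]
[0.454  0.1238 0.0052] 0.1705396815997725
2 -8 0 0 0 0 0.72; 5 -17 1 0 0 0 0.72; 8 -25 2 -0.1 0 0 0.72; 9 -29 2 0 0 0 0.72; 8 -30 1 0 0 0 0.72; 8 -25 2 0 0 0 0.72; 5 -16 1 0 0 0 0.72; 2.2 -8.5 0 0 0 0 0.72
```

View pics/c11.png

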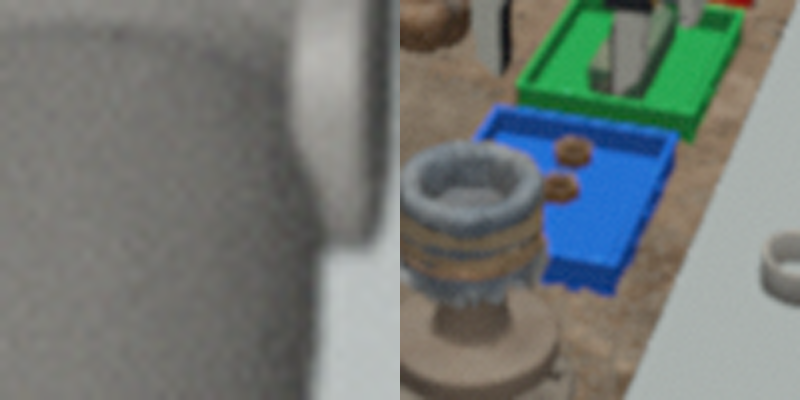

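Both nuts lie in the blue tray, at (572,150) and (560,187) in the side crop. The ring is last.

send_rows(series="2 -8 0 0 0 0 0.72; 5 -17 1 0 0 0 0.72; 8 -25 2 0 0 0 0.72; 9 -29 2 0 0 0 0.72; 8 -30 1 0 0 0 0.72; 8 -25 2 0 0 0 0.72; 5 -16 1 0 0 0 0.72; 2 -8.5 0 0 0 0 0.72", squeeze=18)

```text
clock: 34.73
tcp_pos: [0.4524, 0.1249, 0.0605]
tcp_rot: [-0.001, 0.707, 0.707, -0.001]
ft_force: [-0.8, 0.2, 0.6]
finger_gap: 0.0661
gripper_force: 0.0
```

```bash
python3 - <<'E'
from h import *
T=cv2.imread('pics/t0.png'); a=T[240:278,238:276].astype(float).sum(2); a=cv2.GaussianBlur(a,(3,3),0)
d=np.median(a)-a; ys,xs=np.nonzero(d>40); k=np.hypot(xs-18,ys-19)<12; xs,ys=xs[k],ys[k]
c=np.array([(xs.min()+xs.max())/2+238,(ys.min()+ys.max())/2+240]); print(c,k.sum(),xs.max()-xs.min(),ys.max()-ys.min())
Tc=r.camera('top'); print(atz(Tc,c,.028),pose()[0])
plan([(.4545,.1245,-.011,0,.72)])
E
```

```text
[255.5 258.5] 131 17 15
[0.4561597  0.12253984 0.028     ] [0.45225908 0.12496558 0.06070431]
0 0 8 0 0 0 0.72; 0 1 16 -0.1 0 0 0.72; 0 1 24 0 0 0 0.72; 0 0 16 -0.1 0 0 0.72; -0.4 0.4 7.7 0 0 0.1 0.72; 0 0 0 0 0 0 0.72; 0 0 0 0 0 0 0.72; 0 0 0 0 0 0 0.72
```

send_rows(series="0 1 8 0 0 0 0.72; 0 1 16 0 0 0 0.72; 0 1 22 0 0 0 0.72; -1 0 15 0 0 0 0.72; 0 0 8 0 0 0 0.72; 0 0 3 0 0 0 0.72; 0 0 0 0 0 0 0.72; 0 0 0 0 0 0 0.72")

```text
clock: 35.45
tcp_pos: [0.4598, 0.1233, -0.0105]
tcp_rot: [0.0, 0.707, 0.707, 0.0]
ft_force: [-0.6, -0.3, 0.0]
finger_gap: 0.066
gripper_force: 0.0
```

send_rows(series="0 0 0 0 0 0 0; 0 0 0 0 0 0 0; 0 0 0 0 0 0 0; 0 0 0 0 0 0 0; 0 0 0 0 0 0 0; 0 0 0 0 0 0 0; 0 0 0 0 0 0 0; 0 0 0 0 0 0 0")

```text
clock: 36.12
tcp_pos: [0.4593, 0.1234, -0.0102]
tcp_rot: [0.0, 0.707, 0.707, 0.0]
ft_force: [-0.4, -0.9, 5.6]
finger_gap: 0.0472
gripper_force: 18.0
```

```bash
python3 - <<'E'
from h import *
print(r.observe()['finger_gap'],r.observe()['gripper_force'])
p=pose()[0]
plan([(p[0],p[1],.06,0,0),(.615,.128,.06,1,0),(.615,.128,-.007,1,0)],vmax=36,acc=10)
E
```

```text
0.04715873612283055 18.018018449511146
0 0 -8 0 0 0 0; 0 0 -15 0 0 0 0; 0 0 -24 0 0 0 0; 0 0 -15 0 0 0 0; 0 0.1 -8.2 0.1 0 0 0; 0 10 0 0 0 -0.1 0; 1 20 0 0 0 -0.2 0; 1 30 0 0 0 -0.1 0
0 36 0 0 0 -0.2 0; 1 30 0 0 0 -0.1 0; 0 20 0 0 0 -0.2 0; 0.5 9.7 -0.2 0 0 -0.1 0; 0 0 7 0 0 0 0; 0 0 15 0 0 0 0; 0 0 23 0 0 0 0; 0 0 15 0 0 0 0
0 0.1 7 0 0 0 0; 0 0 0 0 0 0 0; 0 0 0 0 0 0 0; 0 0 0 0 0 0 0; 0 0 0 0 0 0 0; 0 0 0 0 0 0 0; 0 0 0 0 0 0 0; 0 0 0 0 0 0 0
```

send_rows(series="0 0 -8 0 0 0 0; 0 0 -15 0 0 0 0; 0 0 -24 0 0 0 0; 0 0 -15 0 0 0 0; 0 0 -8 0 0 0 0; 0 10 0 0 0 0 0; 1 20 0 0 0 0 0; 1 30 0 0 0 0 0")

```text
clock: 36.78
tcp_pos: [0.5175, 0.1255, 0.0594]
tcp_rot: [-0.001, 0.707, 0.707, -0.001]
ft_force: [0.8, -0.3, -0.4]
finger_gap: 0.0474
gripper_force: 18.0
```

send_rows(series="0 36 0 0 0 0 0; 1 30 0 0 0 0 0; 0 20 0 0 0 0 0; 1 9.5 0 0 0 0 0; 0 0 0 0 0 0 0; 0 0 7 0 0 0 0; 0 0 15 0 0 0 0; 0 0 20 0 0 0 0")

```text
clock: 37.45
tcp_pos: [0.6141, 0.1274, 0.0177]
tcp_rot: [0.001, 0.707, 0.707, 0.001]
ft_force: [0.8, -0.0, -0.3]
finger_gap: 0.0474
gripper_force: 18.0
```

send_rows(series="0 0 15 0 0 0 0; 0 0 8 0 0 0 0; 0 0 3 0 0 0 0; 0 0 0 0 0 0 0; 0 0 0 0 0 0 0; 0 0 0 0 0 0 0; 0 0 0 0 0 0 0; 0 0 0 0 0 0 0")

```text
clock: 38.12
tcp_pos: [0.6148, 0.1274, -0.0082]
tcp_rot: [0.0, 0.707, 0.707, 0.0]
ft_force: [0.8, -0.8, -0.5]
finger_gap: 0.0475
gripper_force: 18.0
```

Lower 1.5 mm, release, rise and draw back to uncover the trays.

send_rows(series="0 0 1.5 0 0 0 0; 0 0 0 0 0 0 0; 0 0 0 0 0 0 0.72; 0 0 0 0 0 0 0.72; 0 0 0 0 0 0 0.72; 0 0 0 0 0 0 0.72; 0 0 0 0 0 0 0.72; 0 0 0 0 0 0 0.72")

```text
clock: 38.78
tcp_pos: [0.6144, 0.1273, -0.0102]
tcp_rot: [0.0, 0.707, 0.707, -0.0]
ft_force: [0.0, -1.0, -0.1]
finger_gap: 0.0659
gripper_force: 0.0
```

send_rows(series="0 0 -6 0 0 0 0.72; 0 0 -14 0 0 0 0.72; 0 0 -24 0 0 0 0.72; 0 0 -30 0 0 0 0.72; 0 0 -30 0 0 0 0.72; 0 0 -20 0 0 0 0.72; 0 0 -10 0 0 0 0.72; 0 0 0 0 0 0 0.72")

```text
clock: 39.45
tcp_pos: [0.6159, 0.1275, 0.1268]
tcp_rot: [0.002, 0.707, 0.707, 0.002]
ft_force: [0.8, -0.5, -0.0]
finger_gap: 0.0661
gripper_force: 0.0
```

send_rows(series="0 -10 0 0 0 0 0.72; 0 -20 0 0 0 0 0.72; 0 -30 0 0 0 0 0.72; 0 -35 0 0 0 0 0.72; 0 -35 0 0 0 0 0.72; 0 -30 0 0 0 0 0.72; 0 -20 0 0 0 0 0.72; 0 -10 0 0 0 0 0.72")

```text
clock: 40.12
tcp_pos: [0.4207, 0.1273, 0.1224]
tcp_rot: [-0.001, 0.707, 0.707, -0.002]
ft_force: [1.0, -0.2, 0.6]
finger_gap: 0.066
gripper_force: 0.0
```

```bash
python3 - <<'E'
from h import *
T=r.camera('top');S=r.camera('side')
M=np.hstack([cv2.resize(T['color'][140:260,235:455],(440,240),interpolation=2),cv2.resize(S['color'][140:273,260:380],(360,400),interpolation=2)[:240*1]]) if 0 else None
A=cv2.resize(T['color'][140:260,235:455],(800,436)[:2],interpolation=2)[:300*2]
A=cv2.resize(T['color'][150:240,235:455],(700,286),interpolation=2);B=cv2.resize(S['color'][155:280,260:435],(700,500),interpolation=2)[:,:];B=cv2.resize(B,(432,308));B=cv2.copyMakeBorder(B,0,0,134,134,0)
cv2.imwrite('pics/c12.png',np.vstack([A,B])[:,:,::-1])
E
```

```text
(no output)
```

View pics/c12.png

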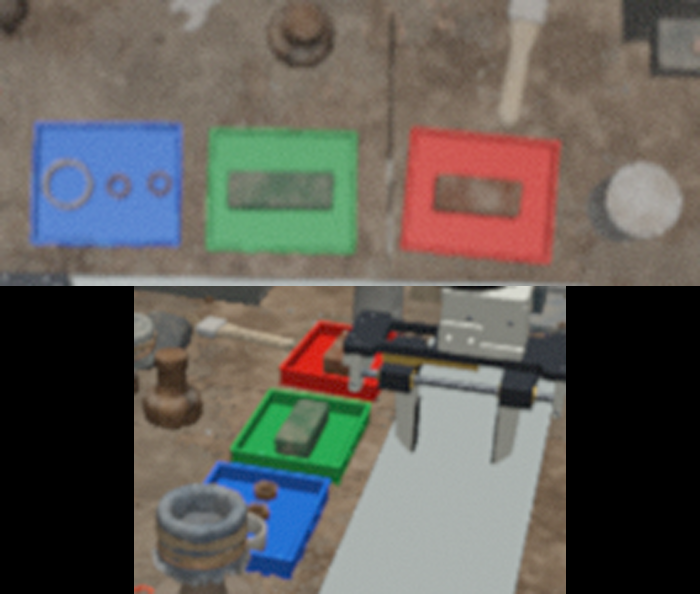

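The board is clear. The ring (68,184) and nuts (118,185) and (159,183) lie apart and flat in the blue tray, and both bars are in their own trays. The tin and head haven't moved. Handing in.

```bash
python3 -c "
from plant import r
print(r.sign_off())"
```

```text
the job is handed in; nothing more can be done
None
```

The job is done and handed in at about 40 s: the green bar is in the green tray, the brown bar in the red tray, and both nuts and the ring are in the blue tray, all lying flat, with the tin and polishing head left untouched.

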